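Put the class magnifiers on charge

TASK

Put the rechargeable magnifiers on charge: first turn the charger's selector back to its red off mark, then lay every magnifier flat in a tray lane of its own, lens towards the console, and with all of them in, push the sprung orange stud in and turn it a quarter turn clockwise until it locks the tray. Last, turn the selector clockwise from off by one click for each magnifier in the tray. Leave the jar and the amber resin block where they are.

Things in the scene. Friction and masses are not known exactly. Their poses are not given: they have to be found in the camera images.
- charger: fixed white charger, 260 x 300 mm, origin: centre of its underside, +x from tray (robot's side) to console, +y left. Tray: floor 12 mm high, four lanes along x, each 70 x 156 mm, with 6 mm high, 4 mm thick ribs between and at the front; a blue round pad marks the lens end (by the console), a stripe the handle end. Console from x = 30 to 130 mm, grey top 50 mm above the desk
- lane1 (a point): lane 1 of the tray, counted from the left (+y): the point on the lane's floor over which a magnifier's origin lies when it is centred in the lane; axes as the charger's (+x to the console). Lanes are 74 mm apart
- lane2 (a point): lane 2 of the tray, counted from the left (+y): the point on the lane's floor over which a magnifier's origin lies when it is centred in the lane; axes as the charger's (+x to the console). Lanes are 74 mm apart
- lane3 (a point): lane 3 of the tray, counted from the left (+y): the point on the lane's floor over which a magnifier's origin lies when it is centred in the lane; axes as the charger's (+x to the console). Lanes are 74 mm apart
- lane4 (a point): lane 4 of the tray, counted from the left (+y): the point on the lane's floor over which a magnifier's origin lies when it is centred in the lane; axes as the charger's (+x to the console). Lanes are 74 mm apart
- mag1: loose black hand magnifier (may be absent), 0.1 kg, 16 mm thick, 137 mm long, flat, same both ways up. Origin: mid-thickness, at the lens end of the handle; +x points to the lens. Round lens, 64 mm outside diameter, centred 35 mm ahead of the origin; handle, 18 mm wide, from the rim back to 70 mm behind the origin. Balances about 6 mm behind the origin
- mag1_lens (a point): centre of the lens of mag1, 35 mm along its +x
- mag2: loose black hand magnifier (may be absent), 0.1 kg, 16 mm thick, 137 mm long, flat, same both ways up. Origin: mid-thickness, at the lens end of the handle; +x points to the lens. Round lens, 64 mm outside diameter, centred 35 mm ahead of the origin; handle, 18 mm wide, from the rim back to 70 mm behind the origin. Balances about 6 mm behind the origin
- mag2_lens (a point): centre of the lens of mag2, 35 mm along its +x
- mag3: loose black hand magnifier (may be absent), 0.1 kg, 16 mm thick, 137 mm long, flat, same both ways up. Origin: mid-thickness, at the lens end of the handle; +x points to the lens. Round lens, 64 mm outside diameter, centred 35 mm ahead of the origin; handle, 18 mm wide, from the rim back to 70 mm behind the origin. Balances about 6 mm behind the origin
- mag3_lens (a point): centre of the lens of mag3, 35 mm along its +x
- mag4: loose black hand magnifier (may be absent), 0.1 kg, 16 mm thick, 137 mm long, flat, same both ways up. Origin: mid-thickness, at the lens end of the handle; +x points to the lens. Round lens, 64 mm outside diameter, centred 35 mm ahead of the origin; handle, 18 mm wide, from the rim back to 70 mm behind the origin. Balances about 6 mm behind the origin
- mag4_lens (a point): centre of the lens of mag4, 35 mm along its +x
- selector (a joint): angle (rad) of the selector, a black bar knob on the right of the console. 0 at the red off mark (pointer to the charger's +y), where it meets a stop; grows clockwise seen from above; clicks every 0.5236 rad (30 degrees), white dots marking clicks 1 to 6, the last. About 0.2 N m moves it from click to click; let go near a click, it centres itself
- selector_grip (a point): on the selector's vertical axis at gripping height, 30 mm above the console top. The bar is 14 mm thick, 44 mm long, from 4 to 44 mm above the console top, over a disc 48 mm across, 4 mm thick. Turns with the knob: the bar lies along its y, white pointer line at its +y end
- stud_turn (a joint): turn (rad) of the sprung stud, an orange wing on a steel stem on the left of the console. 0 unlocked: wing along the charger's x, white line at the yellow mark (-x). Turns clockwise seen from above to a stop at 1.59, white line then at the green mark (+y). Turns only while pushed in 8 mm or more; let go at about 1.57 it springs back to 4 to 5 mm and is locked
- stud_push (a joint): how far (m) the stud is pushed in, straight down: 0 standing out, at most 0.010; the spring takes 4 N at first and 9 N fully in. 0.004 to 0.005 when locked
- stud_grip (a point): on the stud's vertical axis at gripping height, 38 mm above the console top when out; moves down and turns with it. The wing is 14 mm thick, 44 mm long along the point's x (white line at the -x end), 28 mm tall, from 22 to 50 mm above the console top when out
- block: bystander: loose resin block with a specimen in it, 50 x 70 x 28 mm, amber, origin centre of its underside
- jar: bystander: glass jar with a green cap, 68 mm diameter, 100 mm tall, origin centre of its underside

How it is judged:
On the way, in this order (a step that is already met when the one before it is completed fails the run):
1. the selector stands at off (value of joint selector below 0.12 rad), for 0.2 s.
2. every magnifier lies flat in a lane of its own, lens towards the console, the selector still at off (((horizontal distance between mag1 and lane1 below 0.014 m and x of mag1_lens in the frame of lane1 above 0.015 m and z of each of mag1, mag1_lens in the frame of lane1 below 0.0115 m and linear speed of mag1 below 0.02 m/s) or (horizontal distance between mag1 and lane2 below 0.014 m and x of mag1_lens in the frame of lane2 above 0.015 m and z of each of mag1, mag1_lens in the frame of lane2 below 0.0115 m and linear speed of mag1 below 0.02 m/s) or (horizontal distance between mag1 and lane3 below 0.014 m and x of mag1_lens in the frame of lane3 above 0.015 m and z of each of mag1, mag1_lens in the frame of lane3 below 0.0115 m and linear speed of mag1 below 0.02 m/s) or (horizontal distance between mag1 and lane4 below 0.014 m and x of mag1_lens in the frame of lane4 above 0.015 m and z of each of mag1, mag1_lens in the frame of lane4 below 0.0115 m and linear speed of mag1 below 0.02 m/s)) and ((horizontal distance between mag2 and lane1 below 0.014 m and x of mag2_lens in the frame of lane1 above 0.015 m and z of each of mag2, mag2_lens in the frame of lane1 below 0.0115 m and linear speed of mag2 below 0.02 m/s) or (horizontal distance between mag2 and lane2 below 0.014 m and x of mag2_lens in the frame of lane2 above 0.015 m and z of each of mag2, mag2_lens in the frame of lane2 below 0.0115 m and linear speed of mag2 below 0.02 m/s) or (horizontal distance between mag2 and lane3 below 0.014 m and x of mag2_lens in the frame of lane3 above 0.015 m and z of each of mag2, mag2_lens in the frame of lane3 below 0.0115 m and linear speed of mag2 below 0.02 m/s) or (horizontal distance between mag2 and lane4 below 0.014 m and x of mag2_lens in the frame of lane4 above 0.015 m and z of each of mag2, mag2_lens in the frame of lane4 below 0.0115 m and linear speed of mag2 below 0.02 m/s)) and ((horizontal distance between mag3 and lane1 below 0.014 m and x of mag3_lens in the frame of lane1 above 0.015 m and z of each of mag3, mag3_lens in the frame of lane1 below 0.0115 m and linear speed of mag3 below 0.02 m/s) or (horizontal distance between mag3 and lane2 below 0.014 m and x of mag3_lens in the frame of lane2 above 0.015 m and z of each of mag3, mag3_lens in the frame of lane2 below 0.0115 m and linear speed of mag3 below 0.02 m/s) or (horizontal distance between mag3 and lane3 below 0.014 m and x of mag3_lens in the frame of lane3 above 0.015 m and z of each of mag3, mag3_lens in the frame of lane3 below 0.0115 m and linear speed of mag3 below 0.02 m/s) or (horizontal distance between mag3 and lane4 below 0.014 m and x of mag3_lens in the frame of lane4 above 0.015 m and z of each of mag3, mag3_lens in the frame of lane4 below 0.0115 m and linear speed of mag3 below 0.02 m/s)) and ((horizontal distance between mag4 and lane1 below 0.014 m and x of mag4_lens in the frame of lane1 above 0.015 m and z of each of mag4, mag4_lens in the frame of lane1 below 0.0115 m and linear speed of mag4 below 0.02 m/s) or (horizontal distance between mag4 and lane2 below 0.014 m and x of mag4_lens in the frame of lane2 above 0.015 m and z of each of mag4, mag4_lens in the frame of lane2 below 0.0115 m and linear speed of mag4 below 0.02 m/s) or (horizontal distance between mag4 and lane3 below 0.014 m and x of mag4_lens in the frame of lane3 above 0.015 m and z of each of mag4, mag4_lens in the frame of lane3 below 0.0115 m and linear speed of mag4 below 0.02 m/s) or (horizontal distance between mag4 and lane4 below 0.014 m and x of mag4_lens in the frame of lane4 above 0.015 m and z of each of mag4, mag4_lens in the frame of lane4 below 0.0115 m and linear speed of mag4 below 0.02 m/s)) and value of joint selector below 0.12 rad), for 0.2 s.
3. the stud is pushed in, turned and locked, the selector still at off (value of joint stud_turn above 1.4 rad and value of joint stud_push between 0.003 and 0.007 m and value of joint selector below 0.12 rad), for 0.2 s.
4. the selector is turned one click for each magnifier present ((value of joint selector between 0.9272 and 1.1672 rad or value of joint selector between 1.4508 and 1.6908 rad or value of joint selector between 1.9744 and 2.2144 rad) and (height (world z) of mag2 above -50 m or value of joint selector below 1.8326 rad) and (height (world z) of mag3 above -50 m or value of joint selector below 1.8326 rad) and (height (world z) of mag4 above -50 m or value of joint selector below 1.8326 rad) and (height (world z) of any of mag3, mag4 above -50 m or value of joint selector below 1.309 rad) and (height (world z) of any of mag2, mag4 above -50 m or value of joint selector below 1.309 rad) and (height (world z) of any of mag2, mag3 above -50 m or value of joint selector below 1.309 rad) and (not (height (world z) of mag2 above -50 m or value of joint selector above 100 rad) or not (height (world z) of mag3 above -50 m or value of joint selector above 100 rad) or not (height (world z) of mag4 above -50 m or value of joint selector above 100 rad) or value of joint selector above 1.8326 rad) and (not (height (world z) of mag3 above -50 m or value of joint selector above 100 rad) or not (height (world z) of mag4 above -50 m or value of joint selector above 100 rad) or value of joint selector above 1.309 rad) and (not (height (world z) of mag2 above -50 m or value of joint selector above 100 rad) or not (height (world z) of mag4 above -50 m or value of joint selector above 100 rad) or value of joint selector above 1.309 rad) and (not (height (world z) of mag2 above -50 m or value of joint selector above 100 rad) or not (height (world z) of mag3 above -50 m or value of joint selector above 100 rad) or value of joint selector above 1.309 rad) and value of joint stud_turn above 1.4 rad and value of joint stud_push between 0.003 and 0.007 m), for 0.2 s.
At the end, for the whole second after the job is handed in: Every magnifier present lies at rest flat on the floor of its own lane, origin within 14 mm of the lane's point and lens towards the console; the stud is locked (turned more than 1.4 rad, in by 3 to 7 mm); the selector rests within 0.12 rad of as many clicks from off as there are magnifiers (all of step 4 and ((horizontal distance between mag1 and lane1 below 0.014 m and x of mag1_lens in the frame of lane1 above 0.015 m and z of each of mag1, mag1_lens in the frame of lane1 below 0.0115 m and linear speed of mag1 below 0.02 m/s) or (horizontal distance between mag1 and lane2 below 0.014 m and x of mag1_lens in the frame of lane2 above 0.015 m and z of each of mag1, mag1_lens in the frame of lane2 below 0.0115 m and linear speed of mag1 below 0.02 m/s) or (horizontal distance between mag1 and lane3 below 0.014 m and x of mag1_lens in the frame of lane3 above 0.015 m and z of each of mag1, mag1_lens in the frame of lane3 below 0.0115 m and linear speed of mag1 below 0.02 m/s) or (horizontal distance between mag1 and lane4 below 0.014 m and x of mag1_lens in the frame of lane4 above 0.015 m and z of each of mag1, mag1_lens in the frame of lane4 below 0.0115 m and linear speed of mag1 below 0.02 m/s)) and ((horizontal distance between mag2 and lane1 below 0.014 m and x of mag2_lens in the frame of lane1 above 0.015 m and z of each of mag2, mag2_lens in the frame of lane1 below 0.0115 m and linear speed of mag2 below 0.02 m/s) or (horizontal distance between mag2 and lane2 below 0.014 m and x of mag2_lens in the frame of lane2 above 0.015 m and z of each of mag2, mag2_lens in the frame of lane2 below 0.0115 m and linear speed of mag2 below 0.02 m/s) or (horizontal distance between mag2 and lane3 below 0.014 m and x of mag2_lens in the frame of lane3 above 0.015 m and z of each of mag2, mag2_lens in the frame of lane3 below 0.0115 m and linear speed of mag2 below 0.02 m/s) or (horizontal distance between mag2 and lane4 below 0.014 m and x of mag2_lens in the frame of lane4 above 0.015 m and z of each of mag2, mag2_lens in the frame of lane4 below 0.0115 m and linear speed of mag2 below 0.02 m/s)) and ((horizontal distance between mag3 and lane1 below 0.014 m and x of mag3_lens in the frame of lane1 above 0.015 m and z of each of mag3, mag3_lens in the frame of lane1 below 0.0115 m and linear speed of mag3 below 0.02 m/s) or (horizontal distance between mag3 and lane2 below 0.014 m and x of mag3_lens in the frame of lane2 above 0.015 m and z of each of mag3, mag3_lens in the frame of lane2 below 0.0115 m and linear speed of mag3 below 0.02 m/s) or (horizontal distance between mag3 and lane3 below 0.014 m and x of mag3_lens in the frame of lane3 above 0.015 m and z of each of mag3, mag3_lens in the frame of lane3 below 0.0115 m and linear speed of mag3 below 0.02 m/s) or (horizontal distance between mag3 and lane4 below 0.014 m and x of mag3_lens in the frame of lane4 above 0.015 m and z of each of mag3, mag3_lens in the frame of lane4 below 0.0115 m and linear speed of mag3 below 0.02 m/s)) and ((horizontal distance between mag4 and lane1 below 0.014 m and x of mag4_lens in the frame of lane1 above 0.015 m and z of each of mag4, mag4_lens in the frame of lane1 below 0.0115 m and linear speed of mag4 below 0.02 m/s) or (horizontal distance between mag4 and lane2 below 0.014 m and x of mag4_lens in the frame of lane2 above 0.015 m and z of each of mag4, mag4_lens in the frame of lane2 below 0.0115 m and linear speed of mag4 below 0.02 m/s) or (horizontal distance between mag4 and lane3 below 0.014 m and x of mag4_lens in the frame of lane3 above 0.015 m and z of each of mag4, mag4_lens in the frame of lane3 below 0.0115 m and linear speed of mag4 below 0.02 m/s) or (horizontal distance between mag4 and lane4 below 0.014 m and x of mag4_lens in the frame of lane4 above 0.015 m and z of each of mag4, mag4_lens in the frame of lane4 below 0.0115 m and linear speed of mag4 below 0.02 m/s)) and velocity of joint selector between -0.1 and 0.1 rad/s); the robot touches nothing.
It fails at once if the resin block is shifted by more than 30 mm (distance of block from where it was at the start of the episode above 0.03 m).
It fails at once if the jar is shifted by more than 30 mm (distance of jar from where it was at the start of the episode above 0.03 m).
Of mag2, mag3, mag4 only 1 to 3 are there at a start; the rules pass over those that are not, and their reading is None.
At some moment in a run one of mag1, mag2, mag3, mag4 may be knocked a few centimetres aside while the robot is not near it.
Once in a run the grip may slacken for a moment while it holds something.
It also fails if it takes over 210 s, if anything falls off the work surface, if the arm or the gripper's body presses on something with over 40 N, if the wrist force passes 120 N, or if a joint passes its speed limit or range.

ROBOT

A 6-joint arm with a two-finger parallel gripper is mounted at the origin on the work surface. World frame = base frame: x ahead of the robot, y to its left, z up, the work surface at z = 0. Lengths are in m, angles in rad, forces in N, time in s.
With the tool pointing down it reaches from about 0.325 to 0.75 m from the base axis. Payload 7.6 kg.
Tool frame: the origin (TCP) lies midway between the tips of the shut fingers; the grasp point (between the pads) lies manip.grip_point_offset behind it (manip.grip_point_offset is the distance from the TCP to the grasp point, in m); z points along the fingers, y is the line along which they close (so a half turn about z gives the same grasp; the last joint's range is limited). The gripper opens to 85 mm and grips with 20 to 120 N. Pads are 22 mm wide; open, the fingers measure 114 mm over their backs; the gripper's body (76 mm by 85 mm) begins 54 mm behind the grasp point. The pads swing forward as they close: fully open they stand 13 mm farther back than shut.
Start: joints at [-1.241, 0.052, 1.401, -0, 1.689, -0.07], TCP at [0.204, -0.484, 0.231] pointing down, gripper open.
Joint ranges: [-2.9, 2.9], [-0.91, 2.17], [0.12, 2.37], [-1.06, 4.2], [0.26, 2.73], [-2.93, 2.93]. Speed limits (rad/s): [2.57, 2.57, 3.01, 3.14, 3.14, 3.14].

INTERFACE

Orientations are given as a 3x3 rotation matrix whose columns are the frame's x, y, z axes.
In Python, from cell import manip, viewer gives the robot as it stands. The module is installed in compiled form; this text tells all that it offers.
- The arm moves only by the tool carry_out, never from a script. Its argument "steps" is a list of rows, each an object with "dp": the shift along the tool's x, y, z in m, a list of three; "angular": the turn, a rotation vector about the tool's x, y, z in degrees, a list of three; "gripper": the finger opening in m, from 0 to 0.0854. In form: [{"dp": [x, y, z], "angular": [ax, ay, az], "gripper": gripper}, ...]. A call has 1 to 10 rows; each row shifts and turns the commanded pose from where the row before left it, along the tool's axes as they then stand; what a row does not reach is not made up. A row lasts 1/10 s, in which the tool goes at most 50 mm and 8.59 degrees, less where a joint would pass 70% of its speed; a pose out of reach is approached as far as the arm can. A call is refused whole if a number of a shift passes 0.05 or a number of a turn 8.59, either way. A call with a gripper value outside its range is refused whole. The fingers move at their own pace and stop on an object; "grip_force" is the grip in N (left out, the last holds). Time passes only in rows, so rows that do not move let the fingers close. It gives the time, the measured TCP pose, the force, the opening and the grip force at its end, in the units of the state.
- manip.sense(): the state, without advancing time (a new reading comes with each control period).
- viewer.read_camera(name): name is "side" or "top"; returns the picture (400x640x3 uint8, red, green, blue); there is no depth.
- viewer.get_calibration(name): a dict with "fov_y" (degrees; the focal length in pixels is half the picture's height over the tangent of half this angle, whatever the lens; pixels are square), "cx", "cy" (the principal point, pixels), "R" (3x3) and "t" (3): a world point X has camera coordinates R X + t. Camera axes: x right, y down, z forward; pixel columns grow to the right and rows downward; lengths in m; the calibration is good to about 2 mm. A picture is of the moment at which its call begins. get_calibration takes no time and is no camera call.
- manip.hand_in(): hands the job in; it is judged then, once.
Trained networks look in the newest picture that a camera, given by its name, has taken for a name from the list of things; names that differ only in an ending like _2 or _b are one class to them, and where a whole thing is asked for, a point or a joint stands for the part that bears it (a point fixed in the world has none). Each returns a list of dicts, best first, with "p" (0 to 1); they miss things now and then, are a little off and sometimes report something else, mostly with a low value. They report only what shows in the picture. A call takes as long as a camera call.
- viewer.look_for(camera, thing): "centre" ([x, y, z] in m, in world coordinates, good to about 4 mm: the middle of the surface that is visible of it).
- viewer.outline_of(camera, thing): "mask" (400x640 bool, what is visible of it).
- viewer.spot_point(camera, thing): "centre" ([x, y, z] in m, in world coordinates, good to about 4 mm: a listed point, or the origin of a listed thing).
The state is a dict: "clock": time; "joints": joint angles; "qd": joint speeds; "joint_efforts": joint torques, N m; "tool_pos": TCP position; "ee_rot": TCP orientation; "force": force on the tool from outside, world axes, zero at the start; "wrist_torque": the same for the moment, N m; "width": opening from 0.0 (shut) to 1.0 (fully open); "grip_force": force on a finger pad.
Only numpy, scipy, OpenCV 4.12 (cv2) and the standard library are available. Lean on these libraries where they do the work, as an engineer would, in place of code of your own. Each camera call takes 0.05 s, during which the arm holds its last target. There are 200 camera calls.

## Working session

There is one attempt and no reset: what is moved stays moved. The work goes in short steps, Python scripts to look and compute and a tool call to move; the robot and the scene stay as the last step left them, time stands still between calls to the robot, and variables do not carry over. Pictures are saved under pics/ and viewed, at most 14 in all, crops included, and the job is handed in when it is done.

Besides the shell and the picture viewer there is one more tool, called after "Request:" as name([rows], argument=value, ...), one row to a line, values as JSON. carry_out: Moves the arm, as the interface text tells. Its arguments: {"type":"object","properties":{"steps":{"type":"array"},"grip_force":{"type":"number"}},"required":["steps"]}

```bash
mkdir -p pics; python3 - <<'E'
from cell import manip, viewer
import cv2, numpy as np
print(manip.sense(), manip.grip_point_offset)
for c in ("top","side"):
    im=viewer.read_camera(c); cv2.imwrite(f"pics/{c}0.png",im[:,:,::-1])
    print(c,viewer.get_calibration(c))
    for n in ("mag1","block","jar","charger"):
        print(n,[(round(d["p"],2),np.round(d["centre"],3).tolist()) for d in viewer.spot_point(c,n)][:5])
    for n in ("mag1_lens","selector_grip","stud_grip","lane1","lane4"):
        print(n,[(round(d["p"],2),np.round(d["centre"],3).tolist()) for d in viewer.spot_point(c,n)][:5])
E
```

```text
{'clock': 0.0, 'joints': array([-1.24130556e+00,  5.28596515e-02,  1.40175700e+00,  7.20515081e-06,
        1.68857384e+00, -7.02689789e-02]), 'qd': array([-0.00023771,  0.0007242 ,  0.00102439, -0.00042947,  0.00017928,
        0.00097674]), 'joint_efforts': array([ 3.84302402e-04, -3.81661820e+01, -3.60190308e+01, -1.65140696e-04,
        6.06650283e-03,  3.50949392e-06]), 'tool_pos': array([ 0.20426822, -0.48330283,  0.23044415]), 'ee_rot': array([[ 9.21154229e-01,  3.89197412e-01, -5.10227434e-04],
       [ 3.89197728e-01, -9.21152993e-01,  1.51419910e-03],
       [ 1.19324841e-04, -1.59339026e-03, -9.99998723e-01]]), 'force': array([-0.27429729, -0.29453831, -0.34991338]), 'wrist_torque': array([ 0.03982577, -0.01404958,  0.00103209]), 'grip_force': 0.0, 'width': 1.0021502934938156} 0.0187
top {'fov_y': 43.42732809415198, 'cx': 319.7980050088634, 'cy': 213.69057807833937, 'R': array([[ 0.01628363, -0.99980612,  0.0110713 ],
       [-0.99283773, -0.01747885, -0.11818517],
       [ 0.11835577, -0.00906752, -0.99292985]]), 't': array([0.0419979 , 0.56723453, 1.55144776])}
mag1 [(0.
[... 755 characters left out ...]
0.69669069, -0.69311356],
       [ 0.15322801,  0.67621266, -0.72059531]]), 't': array([-0.53085268,  0.19983265,  0.83225912])}
mag1 [(0.96, [0.467, -0.149, 0.01]), (0.71, [0.594, -0.313, 0.007])]
block [(0.89, [0.709, -0.074, 0.001])]
jar [(0.97, [0.525, 0.467, -0.0])]
charger [(0.74, [0.527, 0.166, 0.0])]
mag1_lens [(0.85, [0.431, -0.158, 0.008])]
selector_grip [(0.54, [0.602, 0.095, 0.079])]
stud_grip [(0.58, [0.614, 0.232, 0.088])]
lane1 [(0.84, [0.486, 0.273, 0.012]), (0.75, [0.482, 0.204, 0.012]), (0.63, [0.475, 0.128, 0.018]), (0.6, [0.479, 0.058, 0.009])]
lane4 [(0.84, [0.486, 0.273, 0.012]), (0.75, [0.482, 0.204, 0.012]), (0.63, [0.475, 0.128, 0.018]), (0.6, [0.479, 0.058, 0.009])]
```

View pics/top0.png

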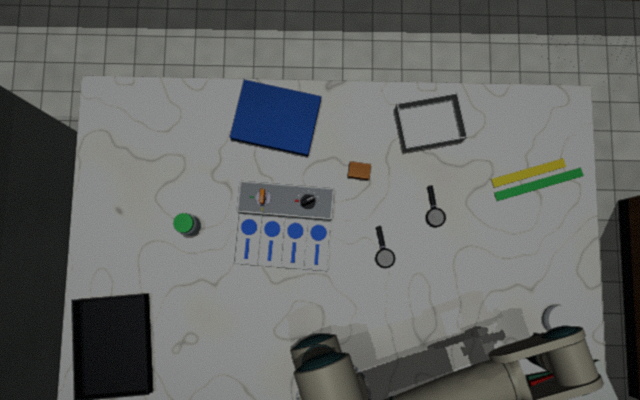

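View pics/side0.png

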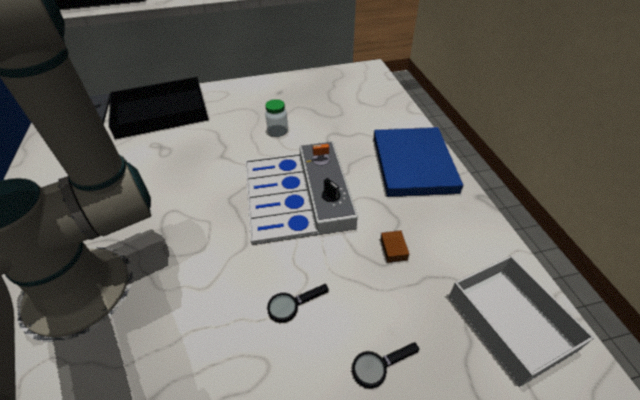

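Two magnifiers show: in the top view the lenses are at about (384,257) and (435,217), both pointing toward the robot. The block is at (359,171), the jar at (186,224), and the console has the stud at (262,196) and the selector at (308,201). Next I'll zoom in and fit the charger pose.

```bash
cat > h.py <<'E'
from cell import manip, viewer
import cv2, numpy as np
from scipy.optimize import least_squares
def cal(c):
    k=viewer.get_calibration(c); f=200/np.tan(np.radians(k["fov_y"]/2)); return f,k["cx"],k["cy"],np.array(k["R"]),np.array(k["t"])
def proj(c,X):
    f,cx,cy,R,t=cal(c); p=np.atleast_2d(X)@R.T+t; return np.c_[cx+f*p[:,0]/p[:,2],cy+f*p[:,1]/p[:,2]]
def back(c,uv,z):
    f,cx,cy,R,t=cal(c); uv=np.atleast_2d(uv); d=np.c_[(uv[:,0]-cx)/f,(uv[:,1]-cy)/f,np.ones(len(uv))]@R; o=-R.T@t
    return o+d*((z-o[2])/d[:,2])[:,None]
def yaw(Rm): return np.degrees(np.arctan2(Rm[1,0],Rm[0,0]))
def go(x,y,z,yw):
    "what remains to a target TCP pose: dp in present tool axes, and turn about tool z (deg)"
    s=manip.sense(); R=s["ee_rot"]; d=np.array([x,y,z])-s["tool_pos"]
    a=-((yw-yaw(R)+180)%360-180)
    print("dp",np.round(R.T@d,4),"turn z",round(a,1),"tilt",np.round(R[:2,2],4),"yaw",round(yaw(R),1),"tcp",np.round(s["tool_pos"],4),"t",round(s["clock"],1),"w",round(s["width"]*.0854,4),"gf",round(s["grip_force"],1),"F",np.round(s["force"],1))
def lanes(im,c):
    hsv=cv2.cvtColor(im,cv2.COLOR_RGB2HSV); m=cv2.inRange(hsv,(100,120,60),(130,255,255))
    n,l,st,ce=cv2.connectedComponentsWithStats(m); return [(st[i,4],ce[i]) for i in range(1,n) if 15<st[i,4]<600]
E
python3 - <<'E'
from h import *
for c,box in (("top",(225,170,120,110)),("side",(235,130,130,120))):
    im=viewer.read_camera(c)
    for a,ce in lanes(im,c): print(c,a,ce.round(1),back(c,ce,.012)[0].round(4))
    x,y,w,h=box; cr=cv2.resize(im[y:y+h,x:x+w],None,fx=5,fy=5,interpolation=cv2.INTER_CUBIC); cv2.imwrite(f"pics/{c}1.png",cr[:,:,::-1])
    for d in viewer.outline_of(c,"mag1"):
        v,u=np.nonzero(d["mask"]); P=back(c,np.c_[u,v],.012)[:,:2]; m=P.mean(0); e,V=np.linalg.eigh(np.cov((P-m).T)); ax=V[:,1]; s=(P-m)@ax
        if abs(s.min())>abs(s.max()): ax=-ax
        # long thin side of centroid = handle: lens direction is -ax
        print(c,"mag",round(d["p"],2),len(u),"lensdir",np.degrees(np.arctan2(-ax[1],-ax[0])).round(1),"lensend",(m-ax*abs(((P-m)@ax).min())).round(4),"handleend",(m+ax*((P-m)@ax).max()).round(4))
E
```

```text
top 189 [248.6 226.6] [0.5236 0.2774 0.012 ]
top 188 [271.9 228.6] [0.5186 0.2031 0.012 ]
top 190 [294.9 230.4] [0.5141 0.1297 0.012 ]
top 189 [318.  232.3] [0.5091 0.056  0.012 ]
top 62 [246.5 248.4] [0.4543 0.2817 0.012 ]
top 59 [269.8 250.2] [0.4496 0.2077 0.012 ]
top 63 [293.2 252.4] [0.444  0.1337 0.012 ]
top 59 [316.4 254.2] [0.4397 0.0599 0.012 ]
top mag 0.86 443 lensdir -170.3 lensend [ 0.5358 -0.323 ] handleend [ 0.6686 -0.3003]
top mag 0.79 460 lensdir -168.4 lensend [ 0.4019 -0.162 ] handleend [ 0.5327 -0.1352]
side 143 [287.2 164.7] [0.5213 0.2775 0.012 ]
side 40 [263.1 167.7] [0.4521 0.2825 0.012 ]
side 168 [290.5 182.2] [0.5167 0.203  0.012 ]
side 46 [265.  185.5] [0.4468 0.2084 0.012 ]
side 199 [293.9 201.3] [0.5118 0.1295 0.012 ]
side 59 [267.4 204.9] [0.4425 0.1343 0.012 ]
side 233 [297.9 222.7] [0.507  0.0551 0.012 ]
side 72 [270.  226.5] [0.438  0.0605 0.012 ]
side mag 0.93 1497 lensdir -169.2 lensend [ 0.5304 -0.3274] handleend [ 0.6664 -0.3016]
side mag 0.59 1035 lensdir -167.0 lensend [ 0.3983 -0.1665] handleend [ 0.5298 -0.1361]
```

View pics/top1.png

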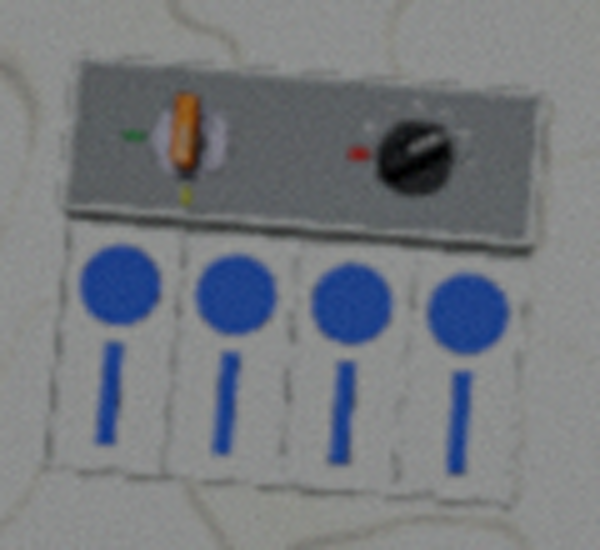

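View pics/side1.png

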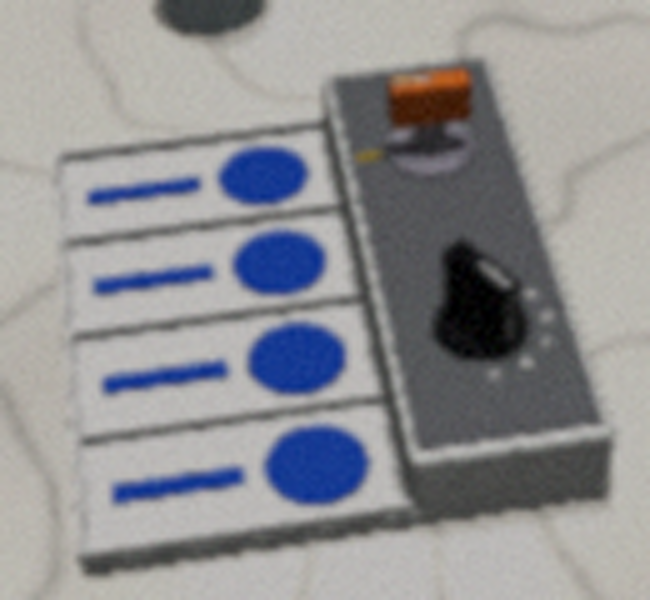

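The top crop shows the stud wing upright at (185,130), with the yellow mark below and green to the left. The selector pointer runs from about (410,147) to (445,130), pointing up and right, so it seems to be near click 5. The side crop agrees.

```bash
python3 - <<'E'
from h import *
for c,uv in (("top",[(307,199.4),(314,196)]),("side",[(331,182.4),(338,188)])):
    P=back(c,uv,.094); d=P[1]-P[0]; print(c,P.round(3).tolist(),"world dir",np.degrees(np.arctan2(d[1],d[0])).round(1))
go(.600,.0945,.16,-63.7)
s=manip.sense(); print(s["ee_rot"].T@(np.array([.6,.0945,.16])-s["tool_pos"]))
E
```

```text
top [[0.602, 0.092, 0.094], [0.613, 0.071, 0.094]] world dir -62.8
side [[0.601, 0.091, 0.094], [0.612, 0.068, 0.094]] world dir -64.3
dp [ 0.5894 -0.3786  0.0713] turn z 86.6 tilt [ 0.     -0.0001] yaw 22.9 tcp [ 0.2044 -0.4836  0.2313] t 1.2 w 0.0855 gf 0.0 F [ 0.7 -0.3 -0.8]
[ 0.58944134 -0.37856401  0.07125995]
```

Request:
carry_out([
  {"dp":[0.04,-0.0257,0],"angular":[0,0,0],"gripper":0.05},
  {"dp":[0.04,-0.0257,0],"angular":[0,0,0],"gripper":0.05},
  {"dp":[0.04,-0.0257,0],"angular":[0,0,0],"gripper":0.05},
  {"dp":[0.04,-0.0257,0],"angular":[0,0,0],"gripper":0.05},
  {"dp":[0.04,-0.0257,0],"angular":[0,0,0],"gripper":0.05},
  {"dp":[0.04,-0.0257,0],"angular":[0,0,0],"gripper":0.05},
  {"dp":[0.04,-0.0257,0],"angular":[0,0,0],"gripper":0.05},
  {"dp":[0.04,-0.0257,0],"angular":[0,0,0],"gripper":0.05},
  {"dp":[0.04,-0.0257,0],"angular":[0,0,0],"gripper":0.05},
  {"dp":[0.04,-0.0257,0],"angular":[0,0,0],"gripper":0.05},
], grip_force=50)

```text
clock: 2.2
tool_pos: [0.4736, -0.0893, 0.2316]
ee_rot: [[0.921, 0.389, 0.001], [0.389, -0.921, -0.0], [0.0, 0.001, -1.0]]
force: [-0.3, -1.3, 0.7]
width: 0.589
grip_force: 0.0
```

```bash
python3 -c "
from h import *
go(.600,.0945,.16,-63.7)"
```

```text
dp [ 0.188  -0.1202  0.0716] turn z 86.6 tilt [ 0.0007 -0.0004] yaw 22.9 tcp [ 0.4736 -0.0893  0.2316] t 2.2 w 0.0503 gf 0.0 F [-0.3 -1.3  0.7]
```

Request:
carry_out([
  {"dp":[0.0378,-0.0243,0],"angular":[0,0,0],"gripper":0.05},
  {"dp":[0.0378,-0.0243,0],"angular":[0,0,0],"gripper":0.05},
  {"dp":[0.0378,-0.0243,0],"angular":[0,0,0],"gripper":0.05},
  {"dp":[0.0378,-0.0243,0],"angular":[0,0,0],"gripper":0.05},
  {"dp":[0.0378,-0.0243,0],"angular":[0,0,0],"gripper":0.05},
  {"dp":[0,0,0.01],"angular":[0,0,8.5],"gripper":0.05},
  {"dp":[0,0,0.01],"angular":[0,0,8.5],"gripper":0.05},
  {"dp":[0,0,0.01],"angular":[0,0,8.5],"gripper":0.05},
  {"dp":[0,0,0.01],"angular":[0,0,8.5],"gripper":0.05},
  {"dp":[0,0,0.01],"angular":[0,0,8.5],"gripper":0.05},
])

```text
clock: 3.2
tool_pos: [0.5996, 0.0944, 0.1807]
ee_rot: [[0.94, -0.341, -0.0], [-0.341, -0.94, -0.0], [-0.0, 0.0, -1.0]]
force: [0.4, -0.0, 0.5]
width: 0.582
grip_force: 0.0
```

Request:
carry_out([
  {"dp":[0,0,0.01],"angular":[0,0,8.5],"gripper":0.05},
  {"dp":[0,0,0.01],"angular":[0,0,8.5],"gripper":0.05},
  {"dp":[0,0,0],"angular":[0,0,8.5],"gripper":0.05},
  {"dp":[0,0,0],"angular":[0,0,8.5],"gripper":0.05},
  {"dp":[0,0,0],"angular":[0,0,8.5],"gripper":0.05},
  {"dp":[0,0,0],"angular":[0,0,1.6],"gripper":0.05},
  {"dp":[0,0,0],"angular":[0,0,0],"gripper":0.05},
])

```text
clock: 3.9
tool_pos: [0.5996, 0.0943, 0.1612]
ee_rot: [[0.446, -0.895, -0.0], [-0.895, -0.446, -0.0], [0.0, 0.0, -1.0]]
force: [-0.8, 0.3, -0.8]
width: 0.587
grip_force: 0.0
```

```bash
python3 -c "
from h import *
go(.6005,.0945,.062,-63.7); print(manip.sense()['joints'].round(2))
viewer.read_camera('top')
for c in ('top','side'):
    im=viewer.read_camera(c); cv2.imwrite(f'pics/{c}2.png',im[:,:,::-1])
print([(round(d['p'],2),np.round(d['centre'],3).tolist()) for c in ('top','side') for d in viewer.spot_point(c,'mag1')+viewer.spot_point(c,'selector_grip')])
"
```

```text
dp [ 0.0002 -0.0009  0.0992] turn z 0.2 tilt [-0. -0.] yaw -63.5 tcp [0.5996 0.0943 0.1612] t 3.9 w 0.0501 gf 0.0 F [-0.8  0.3 -0.8]
[ 0.1   0.31  1.25 -0.    1.58  2.78]
[(0.91, [0.597, -0.316, 0.014]), (0.66, [0.463, -0.148, 0.01]), (0.71, [0.598, -0.314, 0.012]), (0.7, [0.468, -0.15, 0.012]), (0.82, [0.603, 0.092, 0.075]), (0.61, [0.525, 0.168, -0.001])]
```

Request:
carry_out([
  {"dp":[0,0,0.025],"angular":[0,0,0],"gripper":0.05},
  {"dp":[0,0,0.025],"angular":[0,0,0],"gripper":0.05},
  {"dp":[0,0,0.025],"angular":[0,0,0],"gripper":0.05},
  {"dp":[0,0,0.022],"angular":[0,0,0],"gripper":0.05},
  {"dp":[0,0,0],"angular":[0,0,0],"gripper":0.0},
  {"dp":[0,0,0],"angular":[0,0,0],"gripper":0.0},
  {"dp":[0,0,0],"angular":[0,0,0],"gripper":0.0},
  {"dp":[0,0,0],"angular":[0,0,0],"gripper":0.0},
  {"dp":[0,0,0],"angular":[0,0,0],"gripper":0.0},
  {"dp":[0,0,0],"angular":[0,0,0],"gripper":0.0},
], grip_force=50)

```text
clock: 5.25
tool_pos: [0.6003, 0.0943, 0.0659]
ee_rot: [[0.443, -0.896, 0.002], [-0.896, -0.443, 0.0], [0.001, -0.002, -1.0]]
force: [-2.5, -0.4, 6.4]
width: 0.155
grip_force: 50.7
```

View pics/top2.png

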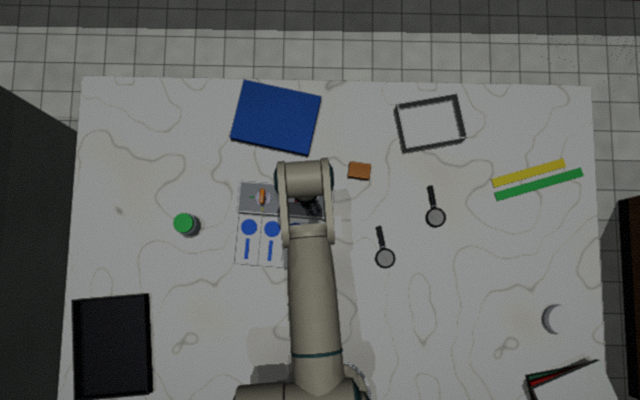

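The top view now shows only two magnifiers, with lenses at (384,260) and (435,217), so the final setting is two clicks. The knob is gripped. Next I'll turn it counter-clockwise by 150°.

Request:
carry_out([
  {"dp":[0,0,0],"angular":[0,0,-7.5],"gripper":0.0},
  {"dp":[0,0,0],"angular":[0,0,-7.5],"gripper":0.0},
  {"dp":[0,0,0],"angular":[0,0,-7.5],"gripper":0.0},
  {"dp":[0,0,0],"angular":[0,0,-7.5],"gripper":0.0},
  {"dp":[0,0,0],"angular":[0,0,-7.5],"gripper":0.0},
  {"dp":[0,0,0],"angular":[0,0,-7.5],"gripper":0.0},
  {"dp":[0,0,0],"angular":[0,0,-7.5],"gripper":0.0},
  {"dp":[0,0,0],"angular":[0,0,-7.5],"gripper":0.0},
  {"dp":[0,0,0],"angular":[0,0,-7.5],"gripper":0.0},
  {"dp":[0,0,0],"angular":[0,0,-7.5],"gripper":0.0},
])

```text
clock: 6.25
tool_pos: [0.5981, 0.09, 0.0659]
ee_rot: [[0.98, 0.199, -0.005], [0.199, -0.98, -0.008], [-0.006, 0.007, -1.0]]
force: [-17.8, -19.0, 14.8]
width: 0.151
grip_force: 52.1
```

Request:
carry_out([
  {"dp":[0,0,0],"angular":[0,0,-7.5],"gripper":0.0},
  {"dp":[0,0,0],"angular":[0,0,-7.5],"gripper":0.0},
  {"dp":[0,0,0],"angular":[0,0,-7.5],"gripper":0.0},
  {"dp":[0,0,0],"angular":[0,0,-7.5],"gripper":0.0},
  {"dp":[0,0,0],"angular":[0,0,-7.5],"gripper":0.0},
  {"dp":[0,0,0],"angular":[0,0,-7.5],"gripper":0.0},
  {"dp":[0,0,0],"angular":[0,0,-7.5],"gripper":0.0},
  {"dp":[0,0,0],"angular":[0,0,-7.5],"gripper":0.0},
  {"dp":[0,0,0],"angular":[0,0,-7.5],"gripper":0.0},
  {"dp":[0,0,0],"angular":[0,0,-7.5],"gripper":0.0},
])

```text
clock: 7.25
tool_pos: [0.6017, 0.0866, 0.066]
ee_rot: [[0.064, 0.998, 0.005], [0.998, -0.064, -0.012], [-0.012, 0.006, -1.0]]
force: [4.4, -28.5, 2.7]
width: 0.154
grip_force: 50.2
```

Request:
carry_out([
  {"dp":[0,0,0],"angular":[0,0,-1.0],"gripper":0.0},
  {"dp":[0,0,0],"angular":[0,0,0],"gripper":0.0},
])

```text
clock: 7.45
tool_pos: [0.6018, 0.0866, 0.066]
ee_rot: [[0.052, 0.999, 0.005], [0.999, -0.052, -0.012], [-0.012, 0.005, -1.0]]
force: [2.5, -28.9, 4.6]
width: 0.155
grip_force: 50.5
```

```bash
python3 -c "
from h import *
go(.6005,.0945,.16,86.3); print(manip.sense()['wrist_torque'],manip.sense()['joints'].round(2))"
```

```text
dp [ 0.0067 -0.0012 -0.0941] turn z 0.7 tilt [ 0.0048 -0.0121] yaw 87.0 tcp [0.6018 0.0866 0.066 ] t 7.5 w 0.0132 gf 50.5 F [  2.5 -28.9   4.6]
[-4.62026742 -0.42216741 -0.14921503] [ 0.09  0.39  1.35 -0.01  1.4   0.14]
```

Request:
carry_out([
  {"dp":[0,0,0],"angular":[0,0,0],"gripper":0.05},
  {"dp":[0,0,0],"angular":[0,0,0],"gripper":0.05},
  {"dp":[0,0,0],"angular":[0,0,0],"gripper":0.05},
  {"dp":[0,0,-0.025],"angular":[0,0,0],"gripper":0.05},
  {"dp":[0,0,-0.025],"angular":[0,0,0],"gripper":0.05},
  {"dp":[0,0,-0.025],"angular":[0,0,0],"gripper":0.05},
  {"dp":[0,0,-0.025],"angular":[0,0,8.5],"gripper":0.05},
  {"dp":[0,0,0],"angular":[0,0,8.5],"gripper":0.05},
  {"dp":[0,0,0],"angular":[0,0,8.5],"gripper":0.05},
  {"dp":[0,0,0],"angular":[0,0,8.5],"gripper":0.05},
])

```text
clock: 8.45
tool_pos: [0.5995, 0.0951, 0.1644]
ee_rot: [[0.601, 0.799, 0.0], [0.799, -0.601, 0.0], [0.0, 0.0, -1.0]]
force: [1.4, -0.8, -0.7]
width: 0.586
grip_force: 0.0
```

Request:
carry_out([
  {"dp":[0,0,0],"angular":[0,0,8.5],"gripper":0.05},
  {"dp":[0,0,0],"angular":[0,0,8.5],"gripper":0.05},
  {"dp":[0,0,0],"angular":[0,0,8.5],"gripper":0.05},
  {"dp":[0,0,0],"angular":[0,0,8.5],"gripper":0.05},
  {"dp":[0,0,0],"angular":[0,0,6.7],"gripper":0.05},
])

```text
clock: 8.95
tool_pos: [0.5995, 0.0951, 0.1642]
ee_rot: [[0.977, 0.214, -0.0], [0.214, -0.977, 0.0], [-0.0, -0.0, -1.0]]
force: [-0.0, 1.3, 0.7]
width: 0.58
grip_force: 0.0
```

```bash
cat >> h.py <<'E'
def model(x,y,th,c,z):
    a=np.linspace(0,2*np.pi,60); 
    L=np.c_[35+32*np.cos(a),32*np.sin(a)]/1e3; H=np.array([[4,9],[-70,9],[-70,-9],[4,-9]])/1e3
    C,S=np.cos(th),np.sin(th); R=np.array([[C,-S],[S,C]]); m=np.zeros((1600,2560),np.uint8)
    for Q in (L,H):
        W=Q@R.T+[x,y]; pts=[proj(c,np.c_[W,np.full(len(W),z+h)]) for h in (0,.016)]
        hull=cv2.convexHull(np.vstack(pts).astype(np.float32)); cv2.fillPoly(m,[((hull+.5)*4*16).astype(np.int32)],255,shift=4)
    return cv2.resize(m,(640,400),interpolation=cv2.INTER_AREA)/255.
def mags(z=0.0):
    "fit of the magnifier silhouette to each camera's mask: x,y,heading(deg),IoU"
    from scipy.optimize import minimize
    for c in ("top","side"):
        viewer.read_camera(c); ds=viewer.outline_of(c,"mag1")
        for d in ds:
            if d["p"]<.3: continue
            M=d["mask"].astype(float); v,u=np.nonzero(M); P=back(c,np.c_[u,v],z+.012)[:,:2]; m=P.mean(0); e,V=np.linalg.eigh(np.cov((P-m).T)); ax=V[:,1]
            best=None
            for s in (1,-1):
                t0=np.arctan2(s*ax[1],s*ax[0]); o=m-.014*s*ax
                f=lambda q:1-np.minimum(k:=model(*(q*np.array([.01,.01,.1])),c,z),M).sum()/np.maximum(k,M).sum()
                x0=np.array([o[0]/.01,o[1]/.01,t0/.1])
                r=minimize(f,x0,method="Nelder-Mead",options=dict(initial_simplex=np.vstack([x0]+[x0+.7*e for e in np.eye(3)]),maxiter=90,xatol=.01,fatol=1e-4))
                if best is None or r.fun<best.fun: best=r
            print(c,round(d["p"],2),"mag",(best.x[:2]*.01).round(4),"heading",np.degrees(best.x[2]*.1).round(1),"IoU",round(1-best.fun,3))
E
python3 -c "
from h import *
mags()
go(.483,-.1455,.12,12.3)
im=viewer.read_camera('side'); cv2.imwrite('pics/side3.png',cv2.resize(im[130:250,235:365],None,fx=5,fy=5)[:,:,::-1])"
```

```text
top 0.89 mag [ 0.5994 -0.3127] heading -168.8 IoU 0.891
top 0.82 mag [ 0.4665 -0.1493] heading -167.3 IoU 0.923
top 0.37 mag [0.6086 0.2374] heading 3.4 IoU 0.131
side 0.56 mag [ 0.5966 -0.313 ] heading -170.0 IoU 0.895
dp [-0.1669  0.2084  0.0442] turn z 0.5 tilt [-0.0001  0.    ] yaw 12.8 tcp [0.5995 0.0948 0.1642] t 9.2 w 0.0501 gf 0.0 F [0.1 0.5 0.1]
```

Request:
carry_out([
  {"dp":[-0.0278,0.0347,0],"angular":[0,0,0],"gripper":0.05},
  {"dp":[-0.0278,0.0347,0],"angular":[0,0,0],"gripper":0.05},
  {"dp":[-0.0278,0.0347,0],"angular":[0,0,0],"gripper":0.05},
  {"dp":[-0.0278,0.0347,0],"angular":[0,0,0],"gripper":0.05},
  {"dp":[-0.0278,0.0347,0],"angular":[0,0,0],"gripper":0.05},
  {"dp":[-0.0278,0.0347,0.02],"angular":[0,0,0],"gripper":0.05},
  {"dp":[0,0,0.03],"angular":[0,0,0],"gripper":0.05},
  {"dp":[0,0,0.03],"angular":[0,0,0],"gripper":0.05},
  {"dp":[0,0,0.02],"angular":[0,0,0],"gripper":0.05},
  {"dp":[0,0,0],"angular":[0,0,0],"gripper":0.05},
])

```text
clock: 10.2
tool_pos: [0.4803, -0.1446, 0.0613]
ee_rot: [[0.976, 0.22, -0.006], [0.22, -0.976, 0.002], [-0.005, -0.003, -1.0]]
force: [-1.4, 1.0, -0.0]
width: 0.587
grip_force: 0.0
```

```bash
python3 -c "
from h import *
go(.4836,-.1454,.004,12.5)
x=viewer.read_camera('side'); 
a=cv2.resize(x[130:250,235:365],None,fx=3,fy=3); b=cv2.resize(x[230:350,235:365],None,fx=3,fy=3)
cv2.imwrite('pics/side4.png',np.hstack([a,b])[:,:,::-1])"
```

```text
dp [0.0033 0.0017 0.0573] turn z 0.2 tilt [-0.0055  0.0021] yaw 12.7 tcp [ 0.4803 -0.1446  0.0613] t 10.2 w 0.0501 gf 0.0 F [-1.4  1.  -0. ]
```

View pics/side4.png

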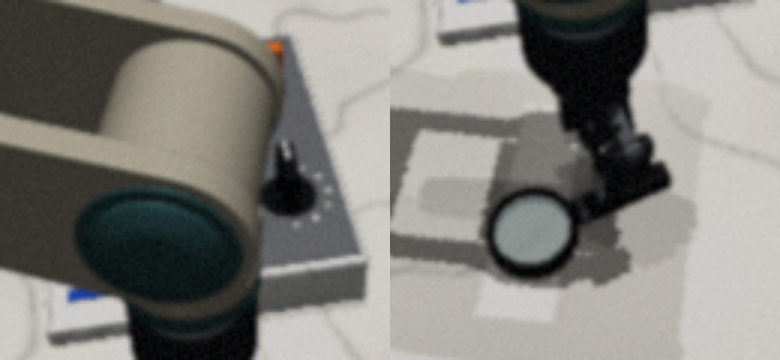

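The left half shows the selector bar with its white pointer at the far (+y) end (287,150), so it is off. In the right half the gripper straddles the handle at about (610,180).

Request:
carry_out([
  {"dp":[0.001,0,0.02],"angular":[0,0,0],"gripper":0.05},
  {"dp":[0.001,0.001,0.02],"angular":[0,0,0],"gripper":0.05},
  {"dp":[0,0,0.015],"angular":[0,0,0],"gripper":0.05},
  {"dp":[0,0,0],"angular":[0,0,0],"gripper":0.0},
  {"dp":[0,0,0],"angular":[0,0,0],"gripper":0.0},
  {"dp":[0,0,0],"angular":[0,0,0],"gripper":0.0},
  {"dp":[0,0,0],"angular":[0,0,0],"gripper":0.0},
  {"dp":[0,0,0],"angular":[0,0,0],"gripper":0.0},
], grip_force=60)

```text
clock: 11.05
tool_pos: [0.4857, -0.1462, 0.0114]
ee_rot: [[0.976, 0.218, 0.003], [0.218, -0.976, -0.001], [0.003, 0.002, -1.0]]
force: [-1.2, 1.2, 6.3]
width: 0.18
grip_force: 59.4
```

```bash
python3 -c "
from h import *
go(.4836,-.1454,.004,12.5)"
```

```text
dp [-0.0019 -0.0013  0.0074] turn z 0.1 tilt [ 0.0033 -0.0012] yaw 12.6 tcp [ 0.4857 -0.1462  0.0114] t 11.1 w 0.0154 gf 59.4 F [-1.2  1.2  6.3]
```

Request:
carry_out([
  {"dp":[0,0,-0.01],"angular":[0,0,0],"gripper":0.0},
  {"dp":[0,0,-0.02],"angular":[0,0,0],"gripper":0.0},
  {"dp":[0,0,-0.025],"angular":[0,0,0],"gripper":0.0},
  {"dp":[0,0,-0.025],"angular":[0,0,0],"gripper":0.0},
  {"dp":[0,0,-0.02],"angular":[0,0,0],"gripper":0.0},
  {"dp":[0,0,0],"angular":[0,0,0],"gripper":0.0},
])

```text
clock: 11.65
tool_pos: [0.4862, -0.1465, 0.1132]
ee_rot: [[0.976, 0.218, 0.006], [0.218, -0.976, -0.003], [0.006, 0.004, -1.0]]
force: [0.9, -0.1, -0.0]
width: 0.179
grip_force: 58.7
```

```bash
python3 -c "
from h import *
go(.4836,-.1454,.004,12.5)
x=viewer.read_camera('side'); 
cv2.imwrite('pics/side5.png',cv2.resize(x[190:310,215:365],None,fx=5,fy=5)[:,:,::-1])"
```

```text
dp [-0.0029 -0.0021  0.1092] turn z 0.1 tilt [ 0.0065 -0.0026] yaw 12.6 tcp [ 0.4862 -0.1465  0.1132] t 11.7 w 0.0153 gf 58.7 F [ 0.9 -0.1 -0. ]
```

View pics/side5.png

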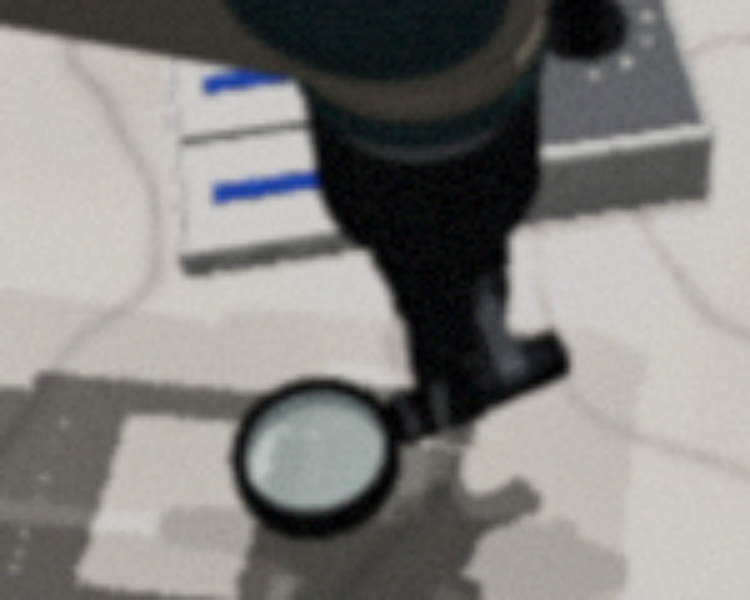

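The magnifier is held level, with the lens at (315,455) and the grip near (440,410) in the crop. Next: turn it half a turn.

Request:
carry_out([
  {"dp":[0,0,-0.002],"angular":[0,0,-8.2],"gripper":0.0},
  {"dp":[0,0,0],"angular":[0,0,-8.2],"gripper":0.0},
  {"dp":[0,0,0],"angular":[0,0,-8.2],"gripper":0.0},
  {"dp":[0,0,0],"angular":[0,0,-8.2],"gripper":0.0},
  {"dp":[0,0,0],"angular":[0,0,-8.2],"gripper":0.0},
  {"dp":[0,0,0],"angular":[0,0,-8.2],"gripper":0.0},
  {"dp":[0,0,0],"angular":[0,0,-8.2],"gripper":0.0},
  {"dp":[0,0,0],"angular":[0,0,-8.2],"gripper":0.0},
  {"dp":[0,0,0],"angular":[0,0,-8.2],"gripper":0.0},
  {"dp":[0,0,0],"angular":[0,0,-8.2],"gripper":0.0},
])

```text
clock: 12.7
tool_pos: [0.4836, -0.1455, 0.1095]
ee_rot: [[-0.086, 0.996, -0.003], [0.996, 0.086, 0.001], [0.001, -0.003, -1.0]]
force: [0.0, 0.4, -0.5]
width: 0.182
grip_force: 58.7
```

Request:
carry_out([
  {"dp":[0,0,0],"angular":[0,0,-8.2],"gripper":0.0},
  {"dp":[0,0,0],"angular":[0,0,-8.2],"gripper":0.0},
  {"dp":[0,0,0],"angular":[0,0,-8.2],"gripper":0.0},
  {"dp":[0,0,0],"angular":[0,0,-8.2],"gripper":0.0},
  {"dp":[0,0,0],"angular":[0,0,-8.2],"gripper":0.0},
  {"dp":[0,0,0],"angular":[0,0,-8.2],"gripper":0.0},
  {"dp":[0,0,0],"angular":[0,0,-8.2],"gripper":0.0},
  {"dp":[0,0,0],"angular":[0,0,-8.2],"gripper":0.0},
  {"dp":[0,0,0],"angular":[0,0,-8.2],"gripper":0.0},
  {"dp":[0,0,0],"angular":[0,0,-7.9],"gripper":0.0},
])

```text
clock: 13.7
tool_pos: [0.4836, -0.1455, 0.1096]
ee_rot: [[-0.998, 0.059, -0.003], [0.059, 0.998, 0.001], [0.003, 0.001, -1.0]]
force: [-0.8, 0.2, -1.0]
width: 0.179
grip_force: 58.7
```

```bash
python3 -c "
from h import *
go(.4531,.0591,.05,176.3);print(manip.sense()['joints'].round(2))"
```

```text
dp [0.0422 0.2024 0.0598] turn z 0.3 tilt [-0.0027  0.0009] yaw 176.6 tcp [ 0.4836 -0.1455  0.1096] t 13.7 w 0.0153 gf 58.7 F [-0.8  0.2 -1. ]
[-0.37  0.07  1.63 -0.    1.45 -1.88]
```

Request:
carry_out([
  {"dp":[0.007,0.0337,0],"angular":[0,0,0],"gripper":0.0},
  {"dp":[0.007,0.0337,0],"angular":[0,0,0],"gripper":0.0},
  {"dp":[0.007,0.0337,0],"angular":[0,0,0],"gripper":0.0},
  {"dp":[0.007,0.0337,0],"angular":[0,0,0],"gripper":0.0},
  {"dp":[0.007,0.0337,0],"angular":[0,0,0],"gripper":0.0},
  {"dp":[0.007,0.0337,0],"angular":[0,0,0.3],"gripper":0.0},
  {"dp":[0,0,0.02],"angular":[0,0,0],"gripper":0.0},
  {"dp":[0,0,0.02],"angular":[0,0,0],"gripper":0.0},
  {"dp":[0,0,0.02],"angular":[0,0,0],"gripper":0.0},
  {"dp":[0,0,0],"angular":[0,0,0],"gripper":0.0},
])

```text
clock: 14.7
tool_pos: [0.4526, 0.0586, 0.0473]
ee_rot: [[-0.998, 0.069, -0.008], [0.069, 0.998, -0.001], [0.008, -0.001, -1.0]]
force: [-0.6, 0.3, -1.1]
width: 0.18
grip_force: 60.9
```

```bash
python3 -c "
from h import *
go(.4531,.0591,.023,176.3)
mags(.0386)
for c in ('top','side'):
  print(c,[(round(d['p'],2),np.round(d['centre'],4).tolist()) for n in ('mag1','mag1_lens') for d in viewer.spot_point(c,n)])
x=viewer.read_camera('side');y=viewer.read_camera('top')
cv2.imwrite('pics/both6.png',np.hstack([cv2.resize(x[130:250,235:365],None,fx=3,fy=3),cv2.resize(y[170:290,225:355],None,fx=3,fy=3)])[:,:,::-1])"
```

```text
dp [-0.0006  0.0006  0.0243] turn z -0.3 tilt [-0.008  -0.0005] yaw 176.0 tcp [0.4526 0.0586 0.0473] t 14.7 w 0.0154 gf 60.9 F [-0.6  0.3 -1.1]
top 0.69 mag [ 0.5967 -0.3025] heading -169.8 IoU 0.831
top 0.6 mag [0.6415 0.1078] heading -153.5 IoU 0.372
side 0.9 mag [0.4727 0.0591] heading -2.4 IoU 0.796
side 0.59 mag [ 0.5898 -0.3251] heading -170.5 IoU 0.841
top [(0.57, [0.5993, -0.316, 0.0101]), (0.53, [0.5061, 0.0527, 0.0437])]
side [(0.72, [0.5969, -0.3111, 0.009]), (0.61, [0.4743, 0.0616, 0.0464]), (0.83, [0.5082, 0.0562, 0.0488]), (0.64, [0.7098, -0.075, 0.0022])]
```

View pics/both6.png

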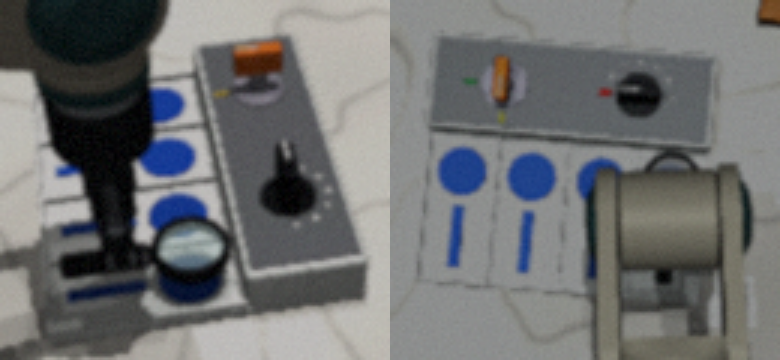

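The selector pointer is at the red mark, and the held lens lies over lane 4's pad with a gap to the console. Lowering it now.

Request:
carry_out([
  {"dp":[0,0,0.01],"angular":[0,0,0],"gripper":0.0},
  {"dp":[0,0,0.007],"angular":[0,0,0],"gripper":0.0},
  {"dp":[0,0,0.005],"angular":[0,0,0],"gripper":0.0},
  {"dp":[0,0,0.003],"angular":[0,0,0],"gripper":0.0},
  {"dp":[0,0,0],"angular":[0,0,0],"gripper":0.0},
])

```text
clock: 15.7
tool_pos: [0.4552, 0.0586, 0.0256]
ee_rot: [[-0.998, 0.07, -0.001], [0.07, 0.998, -0.0], [0.001, -0.0, -1.0]]
force: [-0.2, -0.2, -0.8]
width: 0.179
grip_force: 60.9
```

```bash
python3 -c "
from h import *
go(.4531,.0591,.023,176.3)
mags(.012)"
```

```text
dp [0.0021 0.0004 0.0026] turn z -0.3 tilt [-0.0012 -0.0002] yaw 176.0 tcp [0.4552 0.0586 0.0256] t 15.7 w 0.0153 gf 60.9 F [-0.2 -0.2 -0.8]
top 0.82 mag [ 0.5995 -0.3085] heading -171.7 IoU 0.874
top 0.68 mag [0.4781 0.058 ] heading -4.2 IoU 0.181
side 0.87 mag [ 0.5935 -0.3182] heading -170.6 IoU 0.932
side 0.73 mag [0.4731 0.0611] heading -5.5 IoU 0.832
```

Request:
carry_out([
  {"dp":[0,0,0.003],"angular":[0,0,0],"gripper":0.0},
  {"dp":[0,0,0],"angular":[0,0,0],"gripper":0.0},
  {"dp":[0,0,0],"angular":[0,0,0],"gripper":0.032},
  {"dp":[0,0,0],"angular":[0,0,0],"gripper":0.032},
  {"dp":[0,0,0],"angular":[0,0,0],"gripper":0.032},
  {"dp":[0,0,-0.015],"angular":[0,0,0],"gripper":0.032},
  {"dp":[0,0,-0.025],"angular":[0,0,0],"gripper":0.032},
  {"dp":[0,0,-0.035],"angular":[0,0,0],"gripper":0.05},
  {"dp":[0,0,-0.04],"angular":[0,0,0],"gripper":0.05},
  {"dp":[0,0,0],"angular":[0,0,0],"gripper":0.05},
])

```text
clock: 16.9
tool_pos: [0.4584, 0.0588, 0.1443]
ee_rot: [[-0.998, 0.07, 0.011], [0.07, 0.998, 0.0], [-0.011, 0.001, -1.0]]
force: [0.6, 0.1, -0.5]
width: 0.583
grip_force: 0.0
```

```bash
python3 -c "
from h import *
x,y=.598,-.3135
go(x+.0177,y+.0033,.13,10.5)
mags(.012);mags(0)"
```

```text
dp [-0.1824 -0.3572  0.0158] turn z 165.5 tilt [0.0106 0.0004] yaw 176.0 tcp [0.4584 0.0588 0.1443] t 16.9 w 0.0498 gf 0.0 F [ 0.6  0.1 -0.5]
top 0.6 mag [ 0.6007 -0.3091] heading -170.1 IoU 0.893
side 0.89 mag [0.4741 0.0578] heading -5.6 IoU 0.911
side 0.86 mag [ 0.5954 -0.317 ] heading -169.2 IoU 0.87
top 0.9 mag [ 0.6011 -0.3125] heading -170.0 IoU 0.937
top 0.39 mag [0.4198 0.045 ] heading 93.4 IoU 0.06
side 0.89 mag [ 0.5966 -0.3137] heading -170.2 IoU 0.92
side 0.79 mag [0.4734 0.0684] heading -7.1 IoU 0.854
```

Magnifier 1 lies in lane 4: the fit gives (0.474, 0.058) against the lane point (0.473, 0.058). On to the second one.

Request:
carry_out([
  {"dp":[0,0,0],"angular":[0,0,8.3],"gripper":0.05},
  {"dp":[0,0,0],"angular":[0,0,8.3],"gripper":0.05},
  {"dp":[0,0,0],"angular":[0,0,8.3],"gripper":0.05},
  {"dp":[0,0,0],"angular":[0,0,8.3],"gripper":0.05},
  {"dp":[0,0,0],"angular":[0,0,8.3],"gripper":0.05},
  {"dp":[0,0,0],"angular":[0,0,8.3],"gripper":0.05},
  {"dp":[0,0,0],"angular":[0,0,8.3],"gripper":0.05},
  {"dp":[0,0,0],"angular":[0,0,8.3],"gripper":0.05},
  {"dp":[0,0,0],"angular":[0,0,8.3],"gripper":0.05},
  {"dp":[0,0,0],"angular":[0,0,8.3],"gripper":0.05},
])

```text
clock: 18.3
tool_pos: [0.4553, 0.0586, 0.1377]
ee_rot: [[-0.046, 0.999, -0.001], [0.999, 0.046, -0.0], [-0.0, -0.001, -1.0]]
force: [0.3, -0.1, 0.7]
width: 0.585
grip_force: 0.0
```

Request:
carry_out([
  {"dp":[0,0,0],"angular":[0,0,8.3],"gripper":0.05},
  {"dp":[0,0,0],"angular":[0,0,8.3],"gripper":0.05},
  {"dp":[0,0,0],"angular":[0,0,8.3],"gripper":0.05},
  {"dp":[0,0,0],"angular":[0,0,8.3],"gripper":0.05},
  {"dp":[0,0,0],"angular":[0,0,8.3],"gripper":0.05},
  {"dp":[0,0,0],"angular":[0,0,8.3],"gripper":0.05},
  {"dp":[0,0,0],"angular":[0,0,8.3],"gripper":0.05},
  {"dp":[0,0,0],"angular":[0,0,8.3],"gripper":0.05},
  {"dp":[0,0,0],"angular":[0,0,8.3],"gripper":0.05},
  {"dp":[0,0,0],"angular":[0,0,8.3],"gripper":0.05},
])

```text
clock: 19.3
tool_pos: [0.4553, 0.0586, 0.1376]
ee_rot: [[0.986, 0.168, -0.001], [0.168, -0.986, -0.0], [-0.001, -0.0, -1.0]]
force: [0.8, -0.8, 0.2]
width: 0.586
grip_force: 0.0
```

Request:
carry_out([
  {"dp":[0.0094,0.0391,0],"angular":[0,0,0],"gripper":0.05},
  {"dp":[0.0094,0.0391,0],"angular":[0,0,0],"gripper":0.05},
  {"dp":[0.0094,0.0391,0],"angular":[0,0,0],"gripper":0.05},
  {"dp":[0.0094,0.0391,0],"angular":[0,0,0],"gripper":0.05},
  {"dp":[0.0094,0.0391,0],"angular":[0,0,0],"gripper":0.05},
  {"dp":[0.0094,0.0391,0],"angular":[0,0,0],"gripper":0.05},
  {"dp":[0.0094,0.0391,0],"angular":[0,0,0],"gripper":0.05},
  {"dp":[0.0094,0.0391,0],"angular":[0,0,0],"gripper":0.05},
  {"dp":[0.0094,0.0391,0],"angular":[0,0,0],"gripper":0.05},
  {"dp":[0.0094,0.0391,0],"angular":[0,0,0],"gripper":0.05},
])

```text
clock: 20.3
tool_pos: [0.6162, -0.3115, 0.1373]
ee_rot: [[0.985, 0.174, -0.001], [0.174, -0.985, 0.001], [-0.001, -0.001, -1.0]]
force: [0.5, 0.3, 0.5]
width: 0.585
grip_force: 0.0
```

```bash
python3 -c "
from h import *
go(.6187,-.3095,.006,10)
mags(.0)
go(.6187,-.3095,.006,10)"
```

```text
dp [ 0.0029 -0.0014  0.1313] turn z -0.0 tilt [-0.0011  0.0007] yaw 10.0 tcp [ 0.6162 -0.3115  0.1373] t 20.3 w 0.05 gf 0.0 F [0.5 0.3 0.5]
top 0.76 mag [0.4799 0.0587] heading -4.4 IoU 0.917
top 0.61 mag [0.6229 0.1241] heading -124.6 IoU 0.363
side 0.74 mag [ 0.5967 -0.3134] heading -170.4 IoU 0.909
side 0.46 mag [0.4587 0.0709] heading 146.6 IoU 0.2
dp [ 0.0034 -0.0002  0.1303] turn z -0.1 tilt [-0.0023  0.0015] yaw 9.9 tcp [ 0.6156 -0.3105  0.1363] t 20.5 w 0.05 gf 0.0 F [ 0.4  0.  -0.2]
```

Request:
carry_out([
  {"dp":[0.003,0,0.03],"angular":[0,0,0],"gripper":0.05},
  {"dp":[0,0,0.03],"angular":[0,0,0],"gripper":0.05},
  {"dp":[0,0,0.03],"angular":[0,0,0],"gripper":0.05},
  {"dp":[0,0,0.02],"angular":[0,0,0],"gripper":0.05},
  {"dp":[0,0,0.01],"angular":[0,0,0],"gripper":0.05},
  {"dp":[0,0,0.008],"angular":[0,0,0],"gripper":0.05},
  {"dp":[0,0,0],"angular":[0,0,0],"gripper":0.05},
])

```text
clock: 21.2
tool_pos: [0.6189, -0.309, 0.0102]
ee_rot: [[0.985, 0.174, -0.0], [0.174, -0.985, 0.0], [-0.0, -0.0, -1.0]]
force: [-0.5, 0.8, -0.2]
width: 0.58
grip_force: 0.0
```

Request:
carry_out([
  {"dp":[0,0,0],"angular":[0,0,0],"gripper":0.0},
  {"dp":[0,0,0],"angular":[0,0,0],"gripper":0.0},
  {"dp":[0,0,0],"angular":[0,0,0],"gripper":0.0},
  {"dp":[0,0,0],"angular":[0,0,0],"gripper":0.0},
  {"dp":[0,0,0],"angular":[0,0,0],"gripper":0.0},
  {"dp":[0,0,0],"angular":[0,0,0],"gripper":0.0},
])

```text
clock: 21.8
tool_pos: [0.6198, -0.3099, 0.0121]
ee_rot: [[0.985, 0.174, 0.002], [0.174, -0.985, -0.001], [0.002, 0.002, -1.0]]
force: [-1.8, 1.8, 5.9]
width: 0.18
grip_force: 59.1
```

Request:
carry_out([
  {"dp":[0,0,-0.01],"angular":[0,0,0],"gripper":0.0},
  {"dp":[0,0,-0.02],"angular":[0,0,0],"gripper":0.0},
  {"dp":[0,0,-0.025],"angular":[0,0,0],"gripper":0.0},
  {"dp":[0,0,-0.025],"angular":[0,0,0],"gripper":0.0},
  {"dp":[0,0,-0.02],"angular":[0,0,0],"gripper":0.0},
  {"dp":[0,0,0],"angular":[0,0,-8.3],"gripper":0.0},
  {"dp":[0,0,0],"angular":[0,0,-8.3],"gripper":0.0},
  {"dp":[0,0,0],"angular":[0,0,-8.3],"gripper":0.0},
  {"dp":[0,0,0],"angular":[0,0,-8.3],"gripper":0.0},
  {"dp":[0,0,0],"angular":[0,0,-8.3],"gripper":0.0},
])

```text
clock: 22.8
tool_pos: [0.6188, -0.3095, 0.1104]
ee_rot: [[0.618, 0.786, -0.0], [0.786, -0.618, 0.0], [-0.0, -0.0, -1.0]]
force: [-0.3, -0.5, -2.0]
width: 0.178
grip_force: 58.7
```

Request:
carry_out([
  {"dp":[0,0,0],"angular":[0,0,-8.3],"gripper":0.0},
  {"dp":[0,0,0],"angular":[0,0,-8.3],"gripper":0.0},
  {"dp":[0,0,0],"angular":[0,0,-8.3],"gripper":0.0},
  {"dp":[0,0,0],"angular":[0,0,-8.3],"gripper":0.0},
  {"dp":[0,0,0],"angular":[0,0,-8.3],"gripper":0.0},
  {"dp":[0,0,0],"angular":[0,0,-8.3],"gripper":0.0},
  {"dp":[0,0,0],"angular":[0,0,-8.3],"gripper":0.0},
  {"dp":[0,0,0],"angular":[0,0,-8.3],"gripper":0.0},
  {"dp":[0,0,0],"angular":[0,0,-8.3],"gripper":0.0},
  {"dp":[0,0,0],"angular":[0,0,-8.3],"gripper":0.0},
])

```text
clock: 23.8
tool_pos: [0.6188, -0.3095, 0.1104]
ee_rot: [[-0.705, 0.709, -0.0], [0.709, 0.705, 0.0], [0.0, -0.0, -1.0]]
force: [-0.1, -0.2, -1.7]
width: 0.179
grip_force: 58.7
```

Request:
carry_out([
  {"dp":[0,0,0],"angular":[0,0,-8.3],"gripper":0.0},
  {"dp":[0,0,0],"angular":[0,0,-8.3],"gripper":0.0},
  {"dp":[0,0,0],"angular":[0,0,-8.3],"gripper":0.0},
  {"dp":[0,0,0],"angular":[0,0,-8.3],"gripper":0.0},
  {"dp":[0,0,0],"angular":[0,0,-8.3],"gripper":0.0},
  {"dp":[0,0,0],"angular":[0,0,0],"gripper":0.0},
])

```text
clock: 24.4
tool_pos: [0.6189, -0.3095, 0.1104]
ee_rot: [[-0.998, 0.068, -0.0], [0.068, 0.998, 0.0], [0.0, 0.0, -1.0]]
force: [0.3, 0.2, -1.3]
width: 0.181
grip_force: 58.7
```

```bash
python3 -c "
from h import *
go(.4575,.1333,.05,176.3)"
```

```text
dp [0.1913 0.4307 0.0605] turn z -0.2 tilt [-0.0003  0.0001] yaw 176.1 tcp [ 0.6189 -0.3095  0.1104] t 24.4 w 0.0155 gf 58.7 F [ 0.3  0.2 -1.3]
```

Request:
carry_out([
  {"dp":[0.0191,0.0431,0],"angular":[0,0,0],"gripper":0.0},
  {"dp":[0.0191,0.0431,0],"angular":[0,0,0],"gripper":0.0},
  {"dp":[0.0191,0.0431,0],"angular":[0,0,0],"gripper":0.0},
  {"dp":[0.0191,0.0431,0],"angular":[0,0,0],"gripper":0.0},
  {"dp":[0.0191,0.0431,0],"angular":[0,0,0],"gripper":0.0},
  {"dp":[0.0191,0.0431,0],"angular":[0,0,0],"gripper":0.0},
  {"dp":[0.0191,0.0431,0],"angular":[0,0,0],"gripper":0.0},
  {"dp":[0.0191,0.0431,0],"angular":[0,0,0],"gripper":0.0},
  {"dp":[0.0191,0.0431,0],"angular":[0,0,0],"gripper":0.0},
  {"dp":[0.0191,0.0431,0],"angular":[0,0,0],"gripper":0.0},
])

```text
clock: 25.4
tool_pos: [0.4576, 0.1352, 0.1107]
ee_rot: [[-0.997, 0.074, 0.001], [0.074, 0.997, 0.0], [-0.001, 0.0, -1.0]]
force: [0.4, 0.7, -2.0]
width: 0.178
grip_force: 58.8
```

Request:
carry_out([
  {"dp":[0,0,0.02],"angular":[0,0,0],"gripper":0.0},
  {"dp":[0,0,0.02],"angular":[0,0,0],"gripper":0.0},
  {"dp":[0,0,0.02],"angular":[0,0,0],"gripper":0.0},
  {"dp":[0,0,0],"angular":[0,0,0],"gripper":0.0},
  {"dp":[0,0,0],"angular":[0,0,0],"gripper":0.0},
])

```text
clock: 25.9
tool_pos: [0.4586, 0.1337, 0.0508]
ee_rot: [[-0.997, 0.072, 0.0], [0.072, 0.997, -0.0], [-0.0, -0.0, -1.0]]
force: [0.8, 1.1, -0.7]
width: 0.18
grip_force: 58.8
```

```bash
python3 -c "
from h import *
go(.4575,.1333,.05,176.3)
mags(.0386)
for c in ('top','side'):
  print(c,[(round(d['p'],2),np.round(d['centre'],4).tolist()) for n in ('mag1','mag1_lens') for d in viewer.spot_point(c,n)])
x=viewer.read_camera('side');y=viewer.read_camera('top')
cv2.imwrite('pics/both7.png',np.hstack([cv2.resize(x[130:250,235:365],None,fx=3,fy=3),cv2.resize(y[170:290,225:355],None,fx=3,fy=3)])[:,:,::-1])"
```

```text
dp [ 0.0011 -0.0004  0.0008] turn z -0.4 tilt [ 0.     -0.0001] yaw 175.9 tcp [0.4586 0.1337 0.0508] t 25.9 w 0.0153 gf 58.8 F [ 0.8  1.1 -0.7]
top 0.78 mag [0.4781 0.0558] heading -5.1 IoU 0.541
top 0.44 mag [0.4845 0.1362] heading 2.0 IoU 0.105
side 0.96 mag [0.4779 0.1362] heading -3.7 IoU 0.746
side 0.85 mag [0.4723 0.0355] heading -3.1 IoU 0.826
top [(0.82, [0.476, 0.0588, 0.0182]), (0.74, [0.5109, 0.0533, 0.0203])]
side [(0.89, [0.4816, 0.1351, 0.0472]), (0.6, [0.4773, 0.0598, 0.0182]), (0.65, [0.5107, 0.055, 0.0192])]
```

View pics/both7.png

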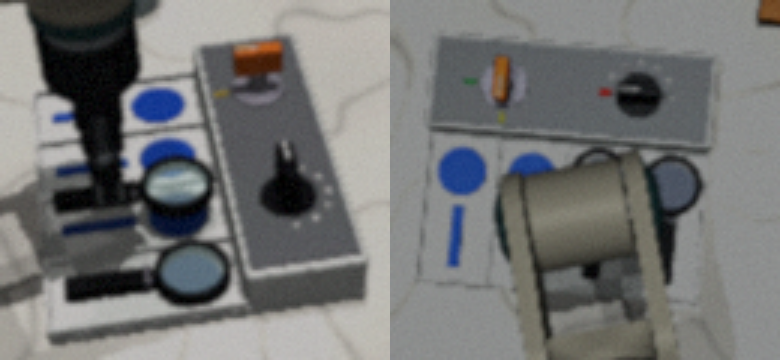

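Magnifier 1 lies flat in lane 4, lens at (192,272) in the left half, and the second is over lane 3's pad. Lowering it and releasing.

Request:
carry_out([
  {"dp":[0,-0.001,0.01],"angular":[0,0,-0.2],"gripper":0.0},
  {"dp":[0,0,0.008],"angular":[0,0,0],"gripper":0.0},
  {"dp":[0,0,0.006],"angular":[0,0,0],"gripper":0.0},
  {"dp":[0,0,0.002],"angular":[0,0,0],"gripper":0.0},
  {"dp":[0,0,0.001],"angular":[0,0,0],"gripper":0.0},
  {"dp":[0,0,0],"angular":[0,0,0],"gripper":0.0},
])

```text
clock: 27.0
tool_pos: [0.4578, 0.1325, 0.024]
ee_rot: [[-0.998, 0.066, -0.002], [0.066, 0.998, -0.001], [0.002, -0.001, -1.0]]
force: [-8.8, -2.7, 12.9]
width: 0.177
grip_force: 60.6
```

Request:
carry_out([
  {"dp":[0,0,0],"angular":[0,0,0],"gripper":0.032},
  {"dp":[0,0,0],"angular":[0,0,0],"gripper":0.032},
  {"dp":[0,0,0],"angular":[0,0,0],"gripper":0.032},
  {"dp":[0,0,-0.015],"angular":[0,0,0],"gripper":0.032},
  {"dp":[0,0,-0.025],"angular":[0,0,0],"gripper":0.032},
  {"dp":[0,0,-0.035],"angular":[0,0,0],"gripper":0.05},
  {"dp":[0,0,-0.035],"angular":[0,0,0],"gripper":0.05},
  {"dp":[0,0,-0.035],"angular":[0,0,0],"gripper":0.05},
  {"dp":[0,0,0],"angular":[0,0,0],"gripper":0.05},
])

```text
clock: 27.9
tool_pos: [0.4608, 0.1332, 0.1737]
ee_rot: [[-0.998, 0.066, 0.009], [0.066, 0.998, 0.002], [-0.009, 0.002, -1.0]]
force: [-0.1, -0.0, 0.5]
width: 0.588
grip_force: 0.0
```

```bash
python3 -c "
from h import *
go(.6135,.232,.17,86.3)
mags(.012)
x=viewer.read_camera('side')
cv2.imwrite('pics/side8.png',cv2.resize(x[130:250,235:365],None,fx=5,fy=5)[:,:,::-1])"
```

```text
dp [-0.1458  0.1086  0.0053] turn z 89.9 tilt [0.0095 0.0019] yaw 176.2 tcp [0.4608 0.1332 0.1737] t 27.9 w 0.0502 gf 0.0 F [-0.1 -0.   0.5]
top 0.7 mag [0.4799 0.0533] heading -7.6 IoU 0.522
top 0.5 mag [0.4437 0.1297] heading 169.0 IoU 0.063
side 0.69 mag [0.4757 0.1344] heading -3.8 IoU 0.86
side 0.58 mag [0.4743 0.0591] heading -5.6 IoU 0.874
```

View pics/side8.png

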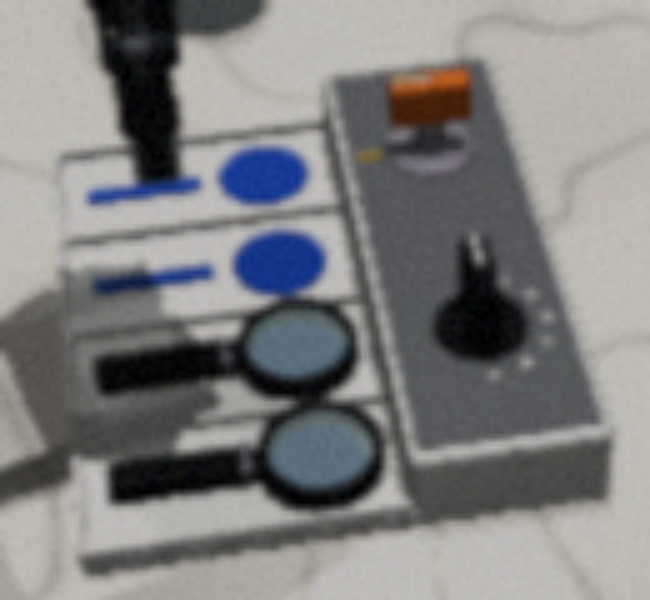

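Both magnifiers lie flat in lanes 3 and 4, lenses at (297,347) and (320,455), and the selector pointer is at off. Now the stud.

Request:
carry_out([
  {"dp":[-0.0294,0.0216,0],"angular":[0,0,0],"gripper":0.05},
  {"dp":[-0.0294,0.0216,0],"angular":[0,0,0],"gripper":0.05},
  {"dp":[-0.0294,0.0216,0],"angular":[0,0,0],"gripper":0.05},
  {"dp":[-0.0294,0.0216,0],"angular":[0,0,0],"gripper":0.05},
  {"dp":[-0.0294,0.0216,0],"angular":[0,0,0],"gripper":0.05},
  {"dp":[0,0,0],"angular":[0,0,0],"gripper":0.05},
  {"dp":[0,0,0],"angular":[0,0,0],"gripper":0.05},
], grip_force=100)

```text
clock: 28.85
tool_pos: [0.6117, 0.2308, 0.1655]
ee_rot: [[-0.998, 0.066, -0.004], [0.066, 0.998, -0.001], [0.004, -0.002, -1.0]]
force: [-0.2, -0.1, -0.2]
width: 0.586
grip_force: 0.0
```

```bash
python3 -c "
from h import *
mags(.012)
go(.613,.231,.071,176.3)
for c in ('top','side'):
  print(c,[(round(d['p'],2),np.round(d['centre'],4).tolist()) for n in ('stud_grip','selector_grip') for d in viewer.spot_point(c,n)])
"
```

```text
top 0.58 mag [0.4807 0.1329] heading -2.5 IoU 0.813
top 0.56 mag [0.4772 0.0594] heading -4.1 IoU 0.889
side 0.84 mag [0.4736 0.0584] heading -5.1 IoU 0.789
dp [-0.0011  0.0008  0.098 ] turn z -0.1 tilt [0.0007 0.0001] yaw 176.2 tcp [0.6118 0.2303 0.169 ] t 29.1 w 0.0503 gf 0.0 F [-0.1  0.1  0.1]
top [(0.61, [0.6127, 0.2325, 0.0879]), (0.54, [0.6019, 0.094, 0.0807])]
side [(0.57, [0.6029, 0.092, 0.0773])]
```

Request:
carry_out([
  {"dp":[-0.001,0.0005,0.03],"angular":[0,0,0],"gripper":0.05},
  {"dp":[0,0,0.03],"angular":[0,0,0],"gripper":0.05},
  {"dp":[0,0,0.025],"angular":[0,0,0],"gripper":0.05},
  {"dp":[0,0,0.012],"angular":[0,0,0],"gripper":0.05},
  {"dp":[0,0,0],"angular":[0,0,0],"gripper":0.0},
  {"dp":[0,0,0],"angular":[0,0,0],"gripper":0.0},
  {"dp":[0,0,0],"angular":[0,0,0],"gripper":0.0},
  {"dp":[0,0,0],"angular":[0,0,0],"gripper":0.0},
  {"dp":[0,0,0],"angular":[0,0,0],"gripper":0.0},
  {"dp":[0,0,0],"angular":[0,0,0],"gripper":0.0},
], grip_force=100)

```text
clock: 30.25
tool_pos: [0.614, 0.2302, 0.0737]
ee_rot: [[-0.998, 0.067, 0.002], [0.067, 0.998, -0.001], [-0.002, -0.001, -1.0]]
force: [-3.0, -5.3, 2.4]
width: 0.138
grip_force: 123.6
```

Request:
carry_out([
  {"dp":[0,0,0.003],"angular":[0,0,0],"gripper":0.0},
  {"dp":[0,0,0.003],"angular":[0,0,0],"gripper":0.0},
  {"dp":[0,0,0.003],"angular":[0,0,0],"gripper":0.0},
  {"dp":[0,0,0],"angular":[0,0,0],"gripper":0.0},
  {"dp":[0,0,0],"angular":[0,0,0],"gripper":0.0},
])

```text
clock: 30.75
tool_pos: [0.6141, 0.2302, 0.0657]
ee_rot: [[-0.998, 0.067, 0.003], [0.067, 0.998, -0.001], [-0.003, -0.001, -1.0]]
force: [-5.9, -6.1, 7.7]
width: 0.141
grip_force: 124.2
```

Request:
carry_out([
  {"dp":[0,0,0.002],"angular":[0,0,0],"gripper":0.0},
  {"dp":[0,0,0.001],"angular":[0,0,0],"gripper":0.0},
  {"dp":[0,0,0],"angular":[0,0,0],"gripper":0.0},
])

```text
clock: 31.05
tool_pos: [0.6142, 0.2302, 0.0636]
ee_rot: [[-0.998, 0.067, 0.003], [0.067, 0.998, -0.001], [-0.003, -0.001, -1.0]]
force: [-8.0, -6.3, 11.7]
width: 0.145
grip_force: 125.3
```

Request:
carry_out([
  {"dp":[0,0,0],"angular":[0,0,7],"gripper":0.0},
  {"dp":[0,0,0],"angular":[0,0,7],"gripper":0.0},
  {"dp":[0,0,0],"angular":[0,0,7],"gripper":0.0},
  {"dp":[0,0,0],"angular":[0,0,7],"gripper":0.0},
  {"dp":[0,0,0],"angular":[0,0,7],"gripper":0.0},
  {"dp":[0,0,0],"angular":[0,0,7],"gripper":0.0},
  {"dp":[0,0,0],"angular":[0,0,7],"gripper":0.0},
  {"dp":[0,0,0],"angular":[0,0,7],"gripper":0.0},
])

```text
clock: 31.85
tool_pos: [0.6131, 0.2281, 0.0635]
ee_rot: [[-0.497, 0.868, -0.001], [0.867, 0.497, -0.005], [-0.004, -0.004, -1.0]]
force: [-15.9, -16.0, 17.4]
width: 0.144
grip_force: 125.8
```

```bash
python3 -c "
from h import *
go(.613,.231,.063,86.3); print(manip.sense()['wrist_torque'])"
```

```text
dp [0.0025 0.0014 0.0005] turn z 33.5 tilt [-0.0012 -0.0054] yaw 119.8 tcp [0.6131 0.2281 0.0635] t 31.9 w 0.0123 gf 125.8 F [-15.9 -16.   17.4]
[-2.94695197  2.94273435  0.06929957]
```

Request:
carry_out([
  {"dp":[0,0,0],"angular":[0,0,7],"gripper":0.0},
  {"dp":[0,0,0],"angular":[0,0,7],"gripper":0.0},
  {"dp":[0,0,0],"angular":[0,0,7],"gripper":0.0},
  {"dp":[0,0,0],"angular":[0,0,7],"gripper":0.0},
  {"dp":[0,0,0],"angular":[0,0,6],"gripper":0.0},
  {"dp":[0,0,0],"angular":[0,0,0],"gripper":0.0},
  {"dp":[0,0,0],"angular":[0,0,0],"gripper":0.0},
])

```text
clock: 32.55
tool_pos: [0.6117, 0.2278, 0.0635]
ee_rot: [[0.068, 0.998, -0.005], [0.998, -0.068, -0.007], [-0.007, -0.005, -1.0]]
force: [-22.5, -18.0, 21.7]
width: 0.143
grip_force: 126.1
```

```bash
python3 -c "
from h import *
go(.613,.231,.063,86.3); print(manip.sense()['wrist_torque'])"
```

```text
dp [0.0033 0.0011 0.0005] turn z -0.2 tilt [-0.0051 -0.0066] yaw 86.1 tcp [0.6117 0.2278 0.0635] t 32.5 w 0.0122 gf 126.1 F [-22.5 -18.   21.7]
[-3.18783708  4.17049954  0.03584887]
```

Request:
carry_out([
  {"dp":[0,0,0],"angular":[0,0,0],"gripper":0.05},
  {"dp":[0,0,0],"angular":[0,0,0],"gripper":0.05},
  {"dp":[0,0,0],"angular":[0,0,0],"gripper":0.05},
  {"dp":[0,0,0],"angular":[0,0,0],"gripper":0.05},
  {"dp":[0,0,-0.02],"angular":[0,0,0],"gripper":0.05},
  {"dp":[0,0,-0.03],"angular":[0,0,0],"gripper":0.05},
  {"dp":[0,0,-0.03],"angular":[0,0,0],"gripper":0.05},
  {"dp":[0,0,-0.02],"angular":[0,0,0],"gripper":0.05},
  {"dp":[0,0,0],"angular":[0,0,0],"gripper":0.05},
], grip_force=50)

```text
clock: 33.45
tool_pos: [0.6147, 0.2319, 0.1635]
ee_rot: [[0.066, 0.998, 0.007], [0.998, -0.066, 0.002], [0.003, 0.006, -1.0]]
force: [-0.0, 0.0, 0.8]
width: 0.581
grip_force: 0.0
```

```bash
python3 -c "
from h import *
go(.602,.0905,.16,86.3)
mags(.012)
x=viewer.read_camera('side')
cv2.imwrite('pics/side9.png',cv2.resize(x[130:250,235:365],None,fx=5,fy=5)[:,:,::-1])"
```

```text
dp [-0.1419 -0.0034  0.0031] turn z -0.1 tilt [0.0066 0.0021] yaw 86.2 tcp [0.6147 0.2319 0.1635] t 33.5 w 0.0496 gf 0.0 F [-0.   0.   0.8]
top 0.73 mag [0.481  0.1327] heading -3.3 IoU 0.819
top 0.71 mag [0.4785 0.0589] heading -3.8 IoU 0.91
top 0.62 mag [0.5872 0.0914] heading -90.9 IoU 0.14
side 0.86 mag [0.474  0.0592] heading -5.9 IoU 0.878
side 0.55 mag [0.4775 0.1329] heading -4.8 IoU 0.915
```

View pics/side9.png

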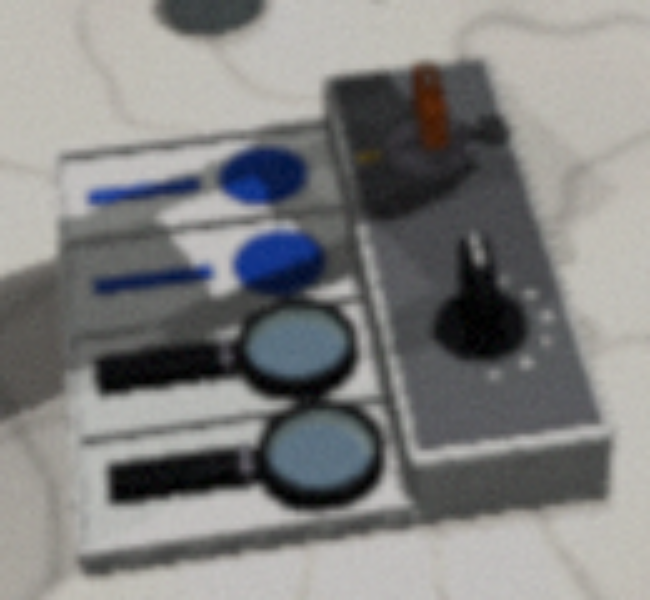

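The wing now lies along y at (430,105) and both magnifiers are still in place. I'll check how far in the stud sits.

```bash
python3 -c "
from h import *
x=viewer.read_camera('side'); h=cv2.cvtColor(x,cv2.COLOR_RGB2HSV)
m=cv2.inRange(h,(3,140,50),(18,255,255))[135:170,300:345]; v,u=np.nonzero(m); print('orange rows',v.min()+135,v.max()+135,'cols',u.min()+300,u.max()+300,'cent',u.mean()+300,v.mean()+135)
a=np.array([.6128,.2302]); X=np.array([.998,-.0645]); Y=np.array([.0645,.998])
for tn in (1.4,1.57):
  for p in (0,.0045,.010):
    w=np.cos(tn)*-X+np.sin(tn)*Y; n=np.array([-w[1],w[0]])
    P=np.array([[*(a+s*.022*w+r*.007*n),z-p] for s in(1,-1) for r in(1,-1) for z in(.072,.1)])
    q=cv2.convexHull((proj('side',P)*16).astype(np.int32)); k=np.zeros((400,640),np.uint8); cv2.fillPoly(k,[q],1,shift=4); k=k[135:170,300:345]
    print(tn,p,'IoU',((k>0)&(m>0)).sum()/((k>0)|(m>0)).sum(),'cent',np.nonzero(k)[1].mean()+300,np.nonzero(k)[0].mean()+135)
"
```

```text
orange rows 145 159 cols 318 324 cent 320.5833333333333 152.40277777777777
1.4 0 IoU 0.3699421965317919 cent 321.75757575757575 149.46666666666667
1.4 0.0045 IoU 0.40963855421686746 cent 321.68518518518516 150.51851851851853
1.4 0.01 IoU 0.4444444444444444 cent 321.68518518518516 152.30246913580248
1.57 0 IoU 0.40764331210191085 cent 321.751677852349 149.08724832214764
1.57 0.0045 IoU 0.4589041095890411 cent 321.97872340425533 150.53191489361703
1.57 0.01 IoU 0.4861111111111111 cent 321.96478873239437 152.29577464788733
```

Request:
carry_out([
  {"dp":[-0.0355,-0.0005,0],"angular":[0,0,0],"gripper":0.05},
  {"dp":[-0.0355,-0.0005,0],"angular":[0,0,0],"gripper":0.05},
  {"dp":[-0.0355,-0.0005,0],"angular":[0,0,0],"gripper":0.05},
  {"dp":[-0.0355,-0.0005,0],"angular":[0,0,0],"gripper":0.05},
  {"dp":[0,0,0],"angular":[0,0,0],"gripper":0.05},
  {"dp":[0,0,0],"angular":[0,0,0],"gripper":0.05},
])

```text
clock: 34.35
tool_pos: [0.6017, 0.0892, 0.1586]
ee_rot: [[0.068, 0.998, -0.001], [0.998, -0.068, 0.0], [0.0, -0.001, -1.0]]
force: [-0.6, 0.7, -0.7]
width: 0.585
grip_force: 0.0
```

```bash
python3 -c "
from h import *
go(.602,.0905,.064,86.3)
from scipy.optimize import minimize
a=np.array([.6128,.2302]); X=np.array([.998,-.0645]); Y=np.array([.0645,.998])
def om(x):
    f=x.astype(float); m=((f[...,0]>1.6*f[...,2])&(f[...,0]>40)&(f[...,0]>1.3*f[...,1]))[135:170,300:345]; return m
def mod(q,tn):
    w=np.cos(tn)*-X+np.sin(tn)*Y; n=np.array([-w[1],w[0]])
    P=np.array([[*(a+s*.022*w+r*.007*n),z-q] for s in(1,-1) for r in(1,-1) for z in(.072,.1)])
    h=cv2.convexHull(((proj('side',P)+.5)*64).astype(np.int32)); k=np.zeros((1600,2560),np.uint8); cv2.fillPoly(k,[h],255,shift=4); return (cv2.resize(k,(640,400),interpolation=cv2.INTER_AREA)/255.)[135:170,300:345]
new=viewer.read_camera('side'); top=viewer.read_camera('top')
for nm,x,tn in(('old',cv2.imread('pics/side0.png')[:,:,::-1],0),('new',new,1.57)):
    m=om(x); v,u=np.nonzero(m); print(nm,m.sum(),'cent',u.mean()+300,v.mean()+135,'rows',v.min()+135,v.max()+135)
    for p in(0,.0045,.01):
        k=mod(p,tn);vv,uu=np.mgrid[135:170,300:345]; print('  ',p,'area',k.sum().round(),'cent',((k*uu).sum()/k.sum()).round(2),((k*vv).sum()/k.sum()).round(2),'IoU',round((np.minimum(k,m).sum()/np.maximum(k,m).sum()),3))
cv2.imwrite('pics/both10.png',np.hstack([cv2.resize(new[135:175,300:350],None,fx=8,fy=8,interpolation=cv2.INTER_CUBIC),cv2.resize(top[175:215,235:285],None,fx=8,fy=8,interpolation=cv2.INTER_CUBIC)])[:,:,::-1])
"
```

```text
dp [0.0013 0.0003 0.0946] turn z -0.2 tilt [-0.0011  0.0002] yaw 86.1 tcp [0.6017 0.0892 0.1586] t 34.4 w 0.0499 gf 0.0 F [-0.6  0.7 -0.7]
old 156 cent 320.77564102564105 149.21153846153845 rows 144 154
   0 area 200.0 cent 321.69 149.37 IoU 0.734
   0.0045 area 198.0 cent 321.73 150.66 IoU 0.667
   0.01 area 195.0 cent 321.7 152.24 IoU 0.5
new 47 cent 321.8936170212766 152.27659574468086 rows 146 159
   0 area 125.0 cent 321.79 149.44 IoU 0.363
   0.0045 area 124.0 cent 321.79 150.76 IoU 0.38
   0.01 area 123.0 cent 321.83 152.3 IoU 0.383
```

View pics/both10.png

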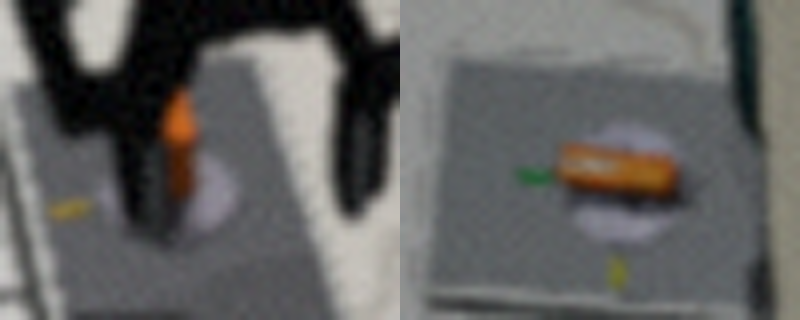

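The right half shows the wing fully across, white line beside the green mark at (535,175). I'll do one quick check of its height from the unoccluded crop.

```bash
python3 -c "
from h import *
a=np.array([.6128,.2302]); X=np.array([.998,-.0645]); Y=np.array([.0645,.998])
def rows(fn,tn):
    f=cv2.resize(cv2.imread(fn)[:,:,::-1],(130,120),interpolation=cv2.INTER_AREA).astype(float); r=(f[...,0]-f[...,2])[5:45,70:105]
    c=r.sum(1).round().astype(int); print(fn,dict(zip(range(135,175),c)))
    for p in (0,.0045,.01):
        w=np.cos(tn)*-X+np.sin(tn)*Y; n=np.array([-w[1],w[0]])
        q=proj('side',np.array([[*(a+s*.022*w+g*.007*n),z-p] for s in(1,-1) for g in(1,-1) for z in(.072,.1)])); print(p,'rows',q[:,1].min().round(1),q[:,1].max().round(1))
rows('pics/side8.png',0); rows('pics/side9.png',1.57)
"
```

```text
pics/side8.png {135: np.int64(336), 136: np.int64(346), 137: np.int64(336), 138: np.int64(345), 139: np.int64(342), 140: np.int64(342), 141: np.int64(296), 142: np.int64(258), 143: np.int64(441), 144: np.int64(1070), 145: np.int64(1557), 146: np.int64(1802), 147: np.int64(1789), 148: np.int64(1435), 149: np.int64(1106), 150: np.int64(974), 151: np.int64(966), 152: np.int64(935), 153: np.int64(794), 154: np.int64(479), 155: np.int64(163), 156: np.int64(-38), 157: np.int64(-106), 158: np.int64(-102), 159: np.int64(-36), 160: np.int64(127), 161: np.int64(145), 162: np.int64(-25), 163: np.int64(-121), 164: np.int64(-148), 165: np.int64(-137), 166: np.int64(-138), 167: np.int64(-118), 168: np.int64(-125), 169: np.int64(-136), 170: np.int64(-121), 171: np.int64(-122), 172: np.int64(-121), 173: np.int64(-132), 174: np.int64(-125)}
0 rows 142.5 155.9
0.0045 rows 143.9 157.2
0.01 rows 145.5 158.8
pics/side9.png {135: np.int64(347), 136: np.int64(350), 137: np.int64(333), 138: np.int64(356), 139: np.int64(353), 140: np.int64(341), 141: np.int64(331), 142: np.int64(322), 143: np.int64(287), 144: np.int64(247), 145: np.int64(213), 146: np.int64(220), 147: np.int64(270), 148: np.int64(310), 149: np.int64(346), 150: np.int64(394), 151: np.int64(404), 152: np.int64(380), 153: np.int64(347), 154: np.int64(310), 155: np.int64(299), 156: np.int64(292), 157: np.int64(288), 158: np.int64(224), 159: np.int64(149), 160: np.int64(115), 161: np.int64(110), 162: np.int64(22), 163: np.int64(-53), 164: np.int64(-70), 165: np.int64(-62), 166: np.int64(-66), 167: np.int64(-68), 168: np.int64(-74), 169: np.int64(-64), 170: np.int64(-78), 171: np.int64(-71), 172: np.int64(-89), 173: np.int64(-79), 174: np.int64(-89)}
0 rows 139.9 158.8
0.0045 rows 141.2 160.0
0.01 rows 142.8 161.6
```

Bottom edge reads about 158.5, with a −1.5 bias that gives 160.0, so the stud is about 4.5 mm in and locked. Now the selector.

Request:
carry_out([
  {"dp":[0.001,0,0.03],"angular":[0,0,0],"gripper":0.05},
  {"dp":[0,0,0.03],"angular":[0,0,0],"gripper":0.05},
  {"dp":[0,0,0.02],"angular":[0,0,0],"gripper":0.05},
  {"dp":[0,0,0.013],"angular":[0,0,0],"gripper":0.05},
  {"dp":[0,0,0],"angular":[0,0,0],"gripper":0.0},
  {"dp":[0,0,0],"angular":[0,0,0],"gripper":0.0},
  {"dp":[0,0,0],"angular":[0,0,0],"gripper":0.0},
  {"dp":[0,0,0],"angular":[0,0,0],"gripper":0.0},
  {"dp":[0,0,0],"angular":[0,0,0],"gripper":0.0},
  {"dp":[0,0,0],"angular":[0,0,0],"gripper":0.0},
], grip_force=60)

```text
clock: 35.45
tool_pos: [0.6024, 0.0911, 0.0679]
ee_rot: [[0.066, 0.998, 0.002], [0.998, -0.066, 0.001], [0.001, 0.002, -1.0]]
force: [-4.6, 1.9, 6.9]
width: 0.149
grip_force: 60.7
```

```bash
python3 -c "
from h import *
go(.602,.0905,.064,26.3)"
```

```text
dp [-0.0006 -0.0003  0.0039] turn z 59.9 tilt [0.0017 0.0007] yaw 86.2 tcp [0.6024 0.0911 0.0679] t 35.5 w 0.0128 gf 60.7 F [-4.6  1.9  6.9]
```

Request:
carry_out([
  {"dp":[0,0,0],"angular":[0,0,7],"gripper":0.0},
  {"dp":[0,0,0],"angular":[0,0,7],"gripper":0.0},
  {"dp":[0,0,0],"angular":[0,0,7],"gripper":0.0},
  {"dp":[0,0,0],"angular":[0,0,7],"gripper":0.0},
  {"dp":[0,0,0],"angular":[0,0,7],"gripper":0.0},
  {"dp":[0,0,0],"angular":[0,0,7],"gripper":0.0},
  {"dp":[0,0,0],"angular":[0,0,7],"gripper":0.0},
  {"dp":[0,0,0],"angular":[0,0,7],"gripper":0.0},
  {"dp":[0,0,0],"angular":[0,0,4],"gripper":0.0},
  {"dp":[0,0,0],"angular":[0,0,0],"gripper":0.0},
])

```text
clock: 36.45
tool_pos: [0.6029, 0.0906, 0.0679]
ee_rot: [[0.898, 0.441, 0.003], [0.441, -0.898, -0.0], [0.003, 0.001, -1.0]]
force: [-1.5, 0.1, 5.4]
width: 0.149
grip_force: 60.7
```

```bash
python3 -c "
from h import *
go(.602,.0905,.064,26.3)"
```

```text
dp [-0.0009 -0.0003  0.0039] turn z -0.1 tilt [ 0.0031 -0.0001] yaw 26.2 tcp [0.6029 0.0906 0.0679] t 36.5 w 0.0127 gf 60.7 F [-1.5  0.1  5.4]
```

Exactly 60°. Release, lift, back away, and check.

Request:
carry_out([
  {"dp":[0,0,0],"angular":[0,0,0],"gripper":0.05},
  {"dp":[0,0,0],"angular":[0,0,0],"gripper":0.05},
  {"dp":[0,0,0],"angular":[0,0,0],"gripper":0.05},
  {"dp":[0,0,-0.025],"angular":[0,0,0],"gripper":0.05},
  {"dp":[0,0,-0.03],"angular":[0,0,0],"gripper":0.05},
  {"dp":[0,0,-0.04],"angular":[0,0,0],"gripper":0.05},
  {"dp":[0,0,-0.03],"angular":[0,0,0],"gripper":0.05},
  {"dp":[-0.01,0.04,0],"angular":[0,0,0],"gripper":0.05},
  {"dp":[-0.01,0.04,0],"angular":[0,0,0],"gripper":0.05},
  {"dp":[-0.01,0.04,0],"angular":[0,0,0],"gripper":0.05},
])

```text
clock: 37.45
tool_pos: [0.6282, -0.0315, 0.1914]
ee_rot: [[0.897, 0.443, 0.001], [0.443, -0.897, -0.0], [0.0, 0.0, -1.0]]
force: [1.0, -0.5, 0.8]
width: 0.588
grip_force: 0.0
```

Request:
carry_out([
  {"dp":[-0.01,0.04,0],"angular":[0,0,0],"gripper":0.05},
  {"dp":[-0.01,0.04,0],"angular":[0,0,0],"gripper":0.05},
  {"dp":[-0.01,0.04,0],"angular":[0,0,0],"gripper":0.05},
  {"dp":[-0.01,0.04,0],"angular":[0,0,0],"gripper":0.05},
  {"dp":[-0.01,0.04,0],"angular":[0,0,0],"gripper":0.05},
  {"dp":[0,0,0],"angular":[0,0,0],"gripper":0.05},
  {"dp":[0,0,0],"angular":[0,0,0],"gripper":0.05},
])

```text
clock: 38.15
tool_pos: [0.6713, -0.2326, 0.1903]
ee_rot: [[0.898, 0.44, -0.001], [0.44, -0.898, 0.001], [-0.001, -0.001, -1.0]]
force: [0.6, 0.2, 0.6]
width: 0.588
grip_force: 0.0
```

```bash
python3 -c "
from h import *
mags(.012)
x=viewer.read_camera('side');y=viewer.read_camera('top')
cv2.imwrite('pics/both11.png',np.hstack([cv2.resize(x[130:250,235:365],None,fx=3,fy=3),cv2.resize(y[170:290,225:355],None,fx=3,fy=3)])[:,:,::-1])"
```

```text
top 0.84 mag [0.4763 0.0588] heading -4.9 IoU 0.914
top 0.84 mag [0.4805 0.1321] heading -3.0 IoU 0.841
side 0.98 mag [0.4758 0.1342] heading -4.3 IoU 0.804
side 0.62 mag [0.4741 0.0587] heading -5.7 IoU 0.815
```

View pics/both11.png

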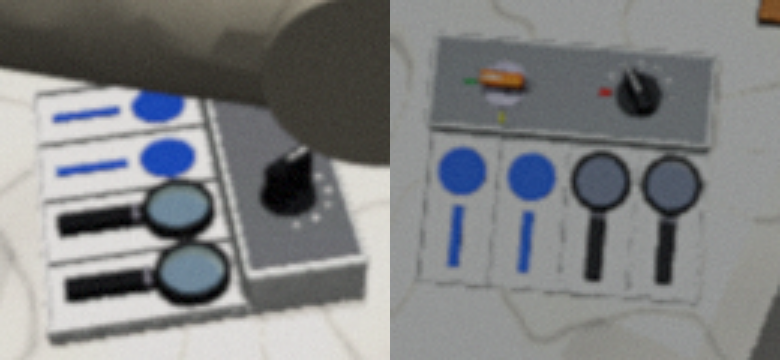

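Both magnifiers sit in lanes 3 and 4, with lenses at (600,180) and (672,185). The wing points at green (500,80), and the selector pointer near (630,72) is about 60° clockwise from red, which is two clicks. Handing in.

```bash
python3 -c "
from cell import manip
print(manip.hand_in())"
```

```text
the job is handed in; nothing more can be done
None
```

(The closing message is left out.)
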